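# Weigh a batch of seed tins on the bench balance

## Robot

A 6-joint arm with a two-finger parallel gripper is mounted at the origin on a cart in front of the work surface, level with it; the furniture and walls round the work are solid. World frame = base frame: x ahead of the robot, y to its left, z up, the work surface at z = 0. Lengths are in m, angles in rad, forces in N, time in s.
With the tool pointing down it reaches from about 0.325 to 0.85 m from the base axis. Payload 4.4 kg.
Tool frame: the origin (TCP) lies at the very end of the fingers, on their centre line; the grasp point (between the pads) lies 19 mm behind it; z points along the fingers, y is the line along which they close (so a half turn about z gives the same grasp; the last joint's range is limited). The gripper opens to 94 mm and grips with 3 to 60 N. Pads are 16 mm wide; open, the fingers measure 119 mm over their backs; the gripper's body (75 mm by 177 mm) begins 78 mm behind the grasp point.
Start: joints at [1.026, 0.207, 1.542, -0, 1.393, -0.15], TCP at [0.221, 0.531, 0.205] pointing down, gripper open.
Joint ranges: [-2.73, 2.73], [-0.86, 2.22], [0.23, 2.46], [-1.11, 4.25], [0.08, 2.63], [-2.82, 2.82]. Speed limits (rad/s): [2.79, 2.79, 3.14, 3.14, 3.14, 3.14].

## Interface

Orientations are given as a unit quaternion [w, x, y, z].
In Python, from cell import get_state, vision, r gives the robot as it stands. The module is installed in compiled form; this text tells all that it offers.
- The arm moves only by the tool carry_out, never from a script. Its argument "motion" is one flat list of numbers, 5 for each row, row after row: the shift along the tool's x, y, z in mm, then the turn about the tool's z in rad, then the opening in per cent of the stroke, from 0 (shut) to 100 (fully open). A call has 1 to 12 rows; each row shifts and turns the commanded pose from where the row before left it, along the tool's axes as they then stand; what a row does not reach is not made up. A row lasts 1/8 s, in which the tool goes at most 62.5 mm and 10.7 degrees, less where a joint would pass 70% of its speed; a pose out of reach is approached as far as the arm can. A call with a gripper value outside its range is refused whole. The fingers move at their own pace and stop on an object; "newtons" is the grip in N (left out, the last holds). Time passes only in rows, so rows that do not move let the fingers close. It gives the time, the measured TCP pose, the force, the opening and the grip force at its end, in the units of the state.
- get_state(): the state, without advancing time (a new reading comes with each control period).
- vision.get_image(name): name is "scene" or "top" or "wrist"; returns (picture, depth): 420x560x3 uint8, blue, green, red; 420x560 float32, m along the optical axis (not along the pixel's ray), 0 where there is no reading.
- vision.get_calibration(name): a dict with "fovy" (degrees; the focal length in pixels is half the picture's height over the tangent of half this angle, whatever the lens; pixels are square), "cx", "cy" (the principal point, pixels), "cam_to_world" (4x4, takes a point from camera to world coordinates). Camera axes: x right, y down, z forward; pixel columns grow to the right and rows downward; lengths in m; the calibration is good to about 2 mm. A picture is of the moment at which its call begins: read the wrist's pose just before it. get_calibration takes no time and is no camera call; for the wrist camera it gives the pose at the moment of the call.
- r.sign_off(): hands the job in; it is judged then, once.
The state is a dict: "time_s": time; "joints": joint angles; "joint_velocities": joint speeds; "joint_torque": joint torques, N m; "ee_pos": TCP position; "tool_rot": TCP orientation; "contact_force": force on the tool from outside, world axes, zero at the start; "moment": the same for the moment, N m; "grip_width": opening from 0.0 (shut) to 1.0 (fully open); "grasp_force": force on a finger pad.
Only numpy, scipy, OpenCV 4.12 (cv2) and the standard library are available. Lean on these libraries where they do the work, as an engineer would, in place of code of your own. Each camera call takes 0.05 s, during which the arm holds its last target. There are 200 camera calls.

## Task

Weigh all the knobbed aluminium seed tins as one batch: press the balance's round leftmost key to wake it, then its rightmost key to zero it while the pan is empty, stand every tin upright on the pan, and press the second and after it the third key from the left to count and record. Then stand the tins upright on the bench in a straight row along the front of the seed box (the side with the lid tab), 5 cm from its front face to their centres, their centres within the length of the box and the tins not touching one another, and only then press the round key again to switch the balance off. Press each key fully down and one at a time, never zero with a tin on the pan, and leave the other things where they are.

Things in the scene. Friction and masses are not known exactly. Their poses are not given: they have to be found in the camera images.
- balance: white bench balance, fixed, 270 mm deep (its x), 200 mm wide (its y); origin on the bench under its centre, x points to its back, y to its left as seen by the robot, z up. A 180 x 180 mm steel pan (top 55 mm above the bench) fills the rear, centred 44 mm behind the origin; in front of it a low display bar (top about 50 mm), and at the front edge a flat panel 40 mm high with four black keys in a row along y, 43 mm apart, 108 mm in front of the origin. The pan does not move
- pan (a point): centre of the top of the balance's steel pan (180 x 180 mm, flat, 55 mm above the bench); axes as the balance's
- key1 (a joint): leftmost key (balance y +64 mm), round, 22 mm across, on the balance's panel; joint value 0 (up) to 0.005 m (fully down); a spring pushes it back up (about 1 N at the top, 4 N fully down)
- key2 (a joint): second key from the left (y +21.5 mm), rectangular 18 x 24 mm, on the balance's panel; joint value 0 (up) to 0.005 m (fully down); a spring pushes it back up (about 1 N at the top, 4 N fully down)
- key3 (a joint): third key from the left (y -21.5 mm), rectangular 18 x 24 mm, on the balance's panel; joint value 0 (up) to 0.005 m (fully down); a spring pushes it back up (about 1 N at the top, 4 N fully down)
- key4 (a joint): rightmost key (y -64 mm), rectangular 18 x 24 mm, on the balance's panel; joint value 0 (up) to 0.005 m (fully down); a spring pushes it back up (about 1 N at the top, 4 N fully down)
- key1_top (a point): centre of the top face of key 1 from the left, 48 mm above the bench when up
- key2_top (a point): centre of the top face of key 2 from the left, 48 mm above the bench when up
- key3_top (a point): centre of the top face of key 3 from the left, 48 mm above the bench when up
- key4_top (a point): centre of the top face of key 4 from the left, 48 mm above the bench when up
- seed_box: grey seed organiser box with closed clear lid, fixed, 100 mm deep (x from -49 to +51 mm), 151 mm long (y), 49 mm high; origin on the bench under its middle. Its front is the long side at its -x, marked by a small lid tab 28 mm wide that stands out to x = -56 mm and facing roughly the robot; it stands either left or right of the balance
- mat: thin black rubber mat, fixed, 180 x 180 x 3 mm, on which the tins wait, on the other side of the balance from the box; origin on the bench, 118 mm behind (+x of) the mat's centre
- tin_a_mid (a point): aluminium seed tin with slip lid, closed and standing, 41 mm across and 26 mm high, with a black knob 14 mm across and 18 mm high on the middle of the lid (44 mm high in all), 60 g, not to be opened; this point is on its axis half-way up, 22 mm above its foot, z along the axis to the knob. Two to four such tins are present; an absent one reads None
- tin_b_mid (a point): aluminium seed tin with slip lid, closed and standing, 41 mm across and 26 mm high, with a black knob 14 mm across and 18 mm high on the middle of the lid (44 mm high in all), 60 g, not to be opened; this point is on its axis half-way up, 22 mm above its foot, z along the axis to the knob. Two to four such tins are present; an absent one reads None
- tin_c_mid (a point): aluminium seed tin with slip lid, closed and standing, 41 mm across and 26 mm high, with a black knob 14 mm across and 18 mm high on the middle of the lid (44 mm high in all), 60 g, not to be opened; this point is on its axis half-way up, 22 mm above its foot, z along the axis to the knob. Two to four such tins are present; an absent one reads None
- tin_d_mid (a point): aluminium seed tin with slip lid, closed and standing, 41 mm across and 26 mm high, with a black knob 14 mm across and 18 mm high on the middle of the lid (44 mm high in all), 60 g, not to be opened; this point is on its axis half-way up, 22 mm above its foot, z along the axis to the knob. Two to four such tins are present; an absent one reads None
- petri_mid (a point): bystander: flat closed petri dish 94 mm across, 16 mm high; its centre
- beaker_mid (a point): bystander: beaker 70 mm across, 81 mm high; its centre
- tape_mid (a point): bystander: roll of masking tape lying flat, 96 mm across, 25 mm high; its centre
- tweezers_mid (a point): bystander: steel tweezers 135 mm long, lying in front of the balance; their centre
There are look-alikes about, which are no part of the job. What is shaped like the part that bears tin_b_mid but brown or pink is not meant.

How it is judged:
On the way, in this order (a step that is already met when the one before it is completed fails the run):
1. the round leftmost key is pressed fully down alone (wake) (value of joint key1 above 0.0038 m and value of joint each of key2, key3, key4 below 0.001 m), for 0.1 s.
2. the rightmost key is pressed fully down alone while the pan is empty (zero) (value of joint key4 above 0.0038 m and value of joint each of key1, key2, key3 below 0.001 m and not (x of tin_a_mid in the frame of pan between -0.105 and 0.105 m and y of tin_a_mid in the frame of pan between -0.105 and 0.105 m and z of tin_a_mid in the frame of pan below 0.032 m) and not (x of tin_b_mid in the frame of pan between -0.105 and 0.105 m and y of tin_b_mid in the frame of pan between -0.105 and 0.105 m and z of tin_b_mid in the frame of pan below 0.032 m) and not (x of tin_c_mid in the frame of pan between -0.105 and 0.105 m and y of tin_c_mid in the frame of pan between -0.105 and 0.105 m and z of tin_c_mid in the frame of pan below 0.032 m) and not (x of tin_d_mid in the frame of pan between -0.105 and 0.105 m and y of tin_d_mid in the frame of pan between -0.105 and 0.105 m and z of tin_d_mid in the frame of pan below 0.032 m)), for 0.1 s.
3. every tin stands upright on the pan (x of tin_a_mid in the frame of pan between -0.074 and 0.074 m and y of tin_a_mid in the frame of pan between -0.074 and 0.074 m and z of tin_a_mid in the frame of pan between 0.017 and 0.027 m and angle between each of tin_a_mid, tin_b_mid, tin_c_mid, tin_d_mid's own z axis and vertical below 0.12 rad and x of tin_b_mid in the frame of pan between -0.074 and 0.074 m and y of tin_b_mid in the frame of pan between -0.074 and 0.074 m and z of tin_b_mid in the frame of pan between 0.017 and 0.027 m and x of tin_c_mid in the frame of pan between -0.074 and 0.074 m and y of tin_c_mid in the frame of pan between -0.074 and 0.074 m and z of tin_c_mid in the frame of pan between 0.017 and 0.027 m and x of tin_d_mid in the frame of pan between -0.074 and 0.074 m and y of tin_d_mid in the frame of pan between -0.074 and 0.074 m and z of tin_d_mid in the frame of pan between 0.017 and 0.027 m), for 0.3 s.
4. the second key from the left is pressed fully down alone with every tin on the pan (count) (all of step 3 and value of joint key2 above 0.0038 m and value of joint each of key1, key3, key4 below 0.001 m), for 0.1 s.
5. the third key from the left is pressed fully down alone with every tin on the pan (record) (all of step 3 and value of joint key3 above 0.0038 m and value of joint each of key1, key2, key4 below 0.001 m), for 0.1 s.
6. every tin stands in the row in front of the seed box (x of tin_a_mid in the frame of seed_box between -0.1145 and -0.0845 m and y of tin_a_mid in the frame of seed_box between -0.08 and 0.08 m and height (world z) of tin_a_mid between 0.017 and 0.027 m and angle between each of tin_a_mid, tin_b_mid, tin_c_mid, tin_d_mid's own z axis and vertical below 0.12 rad and x of tin_b_mid in the frame of seed_box between -0.1145 and -0.0845 m and y of tin_b_mid in the frame of seed_box between -0.08 and 0.08 m and height (world z) of tin_b_mid between 0.017 and 0.027 m and x of tin_c_mid in the frame of seed_box between -0.1145 and -0.0845 m and y of tin_c_mid in the frame of seed_box between -0.08 and 0.08 m and height (world z) of tin_c_mid between 0.017 and 0.027 m and x of tin_d_mid in the frame of seed_box between -0.1145 and -0.0845 m and y of tin_d_mid in the frame of seed_box between -0.08 and 0.08 m and height (world z) of tin_d_mid between 0.017 and 0.027 m and horizontal distance between tin_a_mid and tin_b_mid above 0.0415 m and horizontal distance between each of tin_a_mid, tin_b_mid and tin_c_mid above 0.0415 m and horizontal distance between each of tin_a_mid, tin_b_mid, tin_c_mid and tin_d_mid above 0.0415 m), for 0.3 s.
7. the round leftmost key is pressed fully down alone with every tin in the row (off) (all of step 1 and all of step 6), for 0.1 s.
At the end, for the whole second after the job is handed in: every tin stands upright (within 7 degrees) on the bench in front of the seed box, its centre 35 to 65 mm out from the box's front face, within 80 mm of the box's middle along its length, centres at least 41.5 mm apart (not touching); all keys are up (all of step 6 and value of joint each of key1, key2, key3, key4 below 0.001 m).
It fails at once if two keys are pressed together (value of joint each of key1, key2 above 0.002 m or value of joint each of key1, key3 above 0.002 m or value of joint each of key1, key4 above 0.002 m or value of joint each of key2, key3 above 0.002 m or value of joint each of key2, key4 above 0.002 m or value of joint each of key3, key4 above 0.002 m).
It fails at once if the rightmost (zero) key is pressed while a tin is on the pan (value of joint key4 above 0.0038 m and ((x of tin_a_mid in the frame of pan between -0.105 and 0.105 m and y of tin_a_mid in the frame of pan between -0.105 and 0.105 m and z of tin_a_mid in the frame of pan below 0.032 m) or (x of tin_b_mid in the frame of pan between -0.105 and 0.105 m and y of tin_b_mid in the frame of pan between -0.105 and 0.105 m and z of tin_b_mid in the frame of pan below 0.032 m) or (x of tin_c_mid in the frame of pan between -0.105 and 0.105 m and y of tin_c_mid in the frame of pan between -0.105 and 0.105 m and z of tin_c_mid in the frame of pan below 0.032 m) or (x of tin_d_mid in the frame of pan between -0.105 and 0.105 m and y of tin_d_mid in the frame of pan between -0.105 and 0.105 m and z of tin_d_mid in the frame of pan below 0.032 m))).
It fails at once if a bystander (petri dish, beaker, tape roll, tweezers) is moved more than 3 cm (distance of any of petri_mid, beaker_mid, tape_mid, tweezers_mid from where it was at the start of the episode above 0.03 m).
Of tin_a, tin_b, tin_c, tin_d only 2 to 4 are there at a start; the rules pass over those that are not, and their reading is None.
At some moment in a run one of tin_a, tin_b, tin_c, tin_d may be knocked a few centimetres aside while the robot is not near it.
It also fails if it takes over 210 s, if anything falls off the work surface, if the arm or the gripper's body presses on something with over 40 N, if the wrist force passes 120 N, or if a joint passes its speed limit or range.

## Working session

There is one attempt and no reset: what is moved stays moved. The work goes in short steps, Python scripts to look and compute and a tool call to move; the robot and the scene stay as the last step left them, time stands still between calls to the robot, and variables do not carry over. Pictures are saved under pics/ and viewed, at most 14 in all, crops included, and the job is handed in when it is done.

Besides the shell and the picture viewer there is one more tool, called by a JSON object that holds its "api" and its "payload", one argument or row to a line. carry_out: Moves the arm, as the interface text tells. Its arguments: {"type":"object","properties":{"motion":{"type":"array","items":{"type":"number"}},"newtons":{"type":"number"}},"required":["motion"]}

```bash
mkdir -p pics
cat > h.py <<'E'
import numpy as np, cv2
from cell import get_state, vision, r
def grab(n,save=None):
    c=vision.get_calibration(n); im,d=vision.get_image(n)
    if save: cv2.imwrite(f'pics/{save}.png',im)
    np.savez(f'/tmp/{n}.npz',im=im,d=d,T=c['cam_to_world'],k=[c['fovy'],c['cx'],c['cy']])
    return im,d
def pt(n,u,v,z=None):
    q=np.load(f'/tmp/{n}.npz'); f=210/np.tan(np.radians(q['k'][0]/2)); T=q['T']
    ray=np.array([(u-q['k'][1])/f,(v-q['k'][2])/f,1])
    if z is None:
        w=q['d'][int(round(v)),int(round(u))]
    else: w=(z-T[2,3])/(T[:3,:3]@ray)[2]
    return T[:3,:3]@(ray*w)+T[:3,3]
E
python3 - <<'E'
from h import *
for n in('top','scene'): 
    grab(n,n+'0'); c=vision.get_calibration(n);print(c)
s=get_state();print(s['ee_pos'],s['tool_rot'],s['grip_width'],s['time_s'])
E
```

```text
{'fovy': 45.77131526475416, 'cx': 278.85561166461275, 'cy': 206.8258877018719, 'cam_to_world': array([[-0.01263841, -0.98662763,  0.16249984,  0.31989665],
       [-0.99967219,  0.01608615,  0.0199186 , -0.08518415],
       [-0.02226623, -0.16219483, -0.9865075 ,  1.63604446],
       [ 0.        ,  0.        ,  0.        ,  1.        ]])}
{'fovy': 50.192462519042785, 'cx': 277.5613596630186, 'cy': 209.83856374637176, 'cam_to_world': array([[ 0.82188534, -0.28196332,  0.49497593, -0.02618028],
       [-0.56937496, -0.43375542,  0.69833257, -0.91482574],
       [ 0.01779432, -0.85577621, -0.51704008,  0.70058914],
       [ 0.        ,  0.        ,  0.        ,  1.        ]])}
[0.22079583 0.53015028 0.20443029] [-3.55776828e-04  1.96125641e-01  9.80578265e-01 -9.33798467e-04] 0.998399886857115 0.1
```

View pics/top0.png

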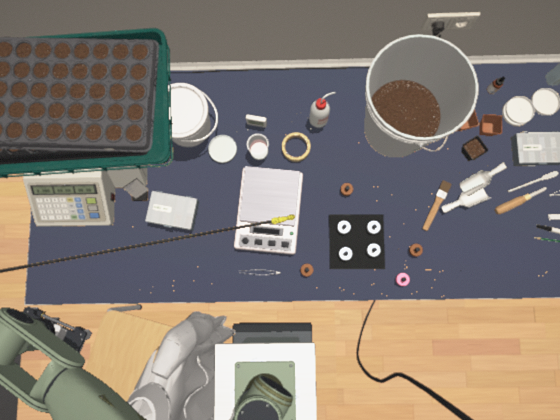

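View pics/scene0.png

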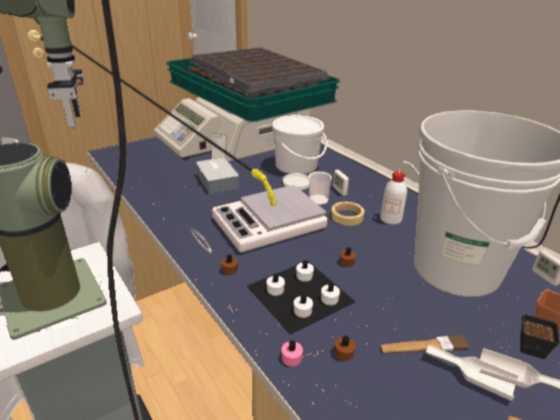

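Top view: box about (171,210), balance about (268,210), four silver tins on the mat at (344,227), (374,227), (345,254), (374,250). There is also a black cable with a yellow end over the balance, so I'll check its height.

Run:
```python
from h import *
q=np.load('/tmp/top.npz')
im=q['im']; cv2.imwrite('pics/c1.png',cv2.resize(im[150:300,140:400],None,fx=3,fy=3,interpolation=cv2.INTER_CUBIC))
np.set_printoptions(precision=3,suppress=True)
for u,v in[(0,271),(50,264),(100,256),(150,247),(200,237),(230,231),(260,224),(275,221),(285,219),(293,217)]:
    b=min(((pt('top',u,v+k)) for k in range(-4,5)),key=lambda p:-p[2]); print(u,v,b)
for p in [(344,227),(374,227),(345,254),(374,250)]: print(pt('top',*p))
```

```text
0 271 [0.381 0.684 0.322]
50 264 [0.402 0.561 0.302]
100 256 [0.426 0.436 0.277]
150 247 [0.451 0.305 0.253]
200 237 [0.479 0.168 0.237]
230 231 [0.494 0.085 0.219]
260 224 [ 0.506 -0.001  0.202]
275 221 [ 0.518 -0.044  0.201]
285 219 [ 0.523 -0.074  0.198]
293 217 [ 0.537 -0.098  0.144]
[ 0.513 -0.261  0.047]
[ 0.511 -0.357  0.046]
[ 0.426 -0.262  0.046]
[ 0.437 -0.353  0.049]
```

View pics/c1.png

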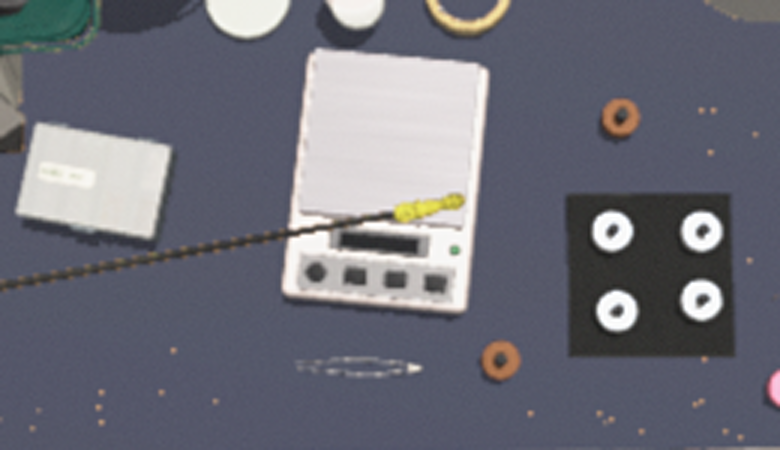

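Run:
```python
from h import *
np.set_printoptions(precision=3,suppress=True)
q=np.load('/tmp/scene.npz');im=q['im']
print('scene cable')
for u,v in[(80,48),(100,61),(140,89),(180,117),(200,131),(230,152)]:
    b=min((pt('scene',u,v+k) for k in range(-5,6) if q['d'][v+k,u]>0),key=lambda p:q['d'].min()+np.linalg.norm(p-q['T'][:3,3])); print(u,v,b)
def yel(n):
    q=np.load(f'/tmp/{n}.npz');i=q['im'].astype(int); m=(i[...,2]>150)&(i[...,1]>140)&(i[...,0]<90)
    vs,us=np.nonzero(m)
    P=np.array([pt(n,u,v) for u,v in zip(us,vs) if 200<u<310 and 150<v<240])
    print(n,len(P)); P=P[np.argsort(P[:,1])]; print(P[::max(1,len(P)//14)])
yel('top');yel('scene')
c=lambda u,v,z:pt('top',140+u/3,150+v/3,z)
print('keys');K=[c(316,272,.048),c(355,276,.048),c(395,279,.048),c(436,283,.048)];print(np.array(K))
print('pan corners',np.array([c(315,50,.055),c(488,68,.055),c(300,211,.055),c(466,227,.055)]))
print('box corners',np.array([c(37,123,.049),c(172,146,.049),c(18,213,.049),c(155,239,.049)]), 'tab',c(83,229,.049))
print('tins',np.array([c(614,231,.044),c(704,231,.044),c(617,310,.044),c(703,300,.044)]))
for u,v in[(310,121),(315,201),(345,252),(228,265)]:pass
v=np.load('/tmp/top.npz')['im']; 
cv2.imwrite('pics/c2.png',cv2.resize(im[120:320,150:370],None,fx=3,fy=3,interpolation=cv2.INTER_CUBIC))
```

```text
scene cable
80 48 [0.345 0.845 0.343]
100 61 [0.37  0.704 0.324]
140 89 [0.417 0.465 0.281]
180 117 [0.457 0.264 0.245]
200 131 [0.475 0.174 0.228]
230 152 [0.499 0.049 0.209]
top 75
[[ 0.54  -0.098  0.14 ]
 [ 0.531 -0.094  0.143]
 [ 0.53  -0.091  0.15 ]
 [ 0.533 -0.085  0.17 ]
 [ 0.528 -0.082  0.166]
 [ 0.525 -0.077  0.188]
 [ 0.519 -0.071  0.188]
 [ 0.522 -0.065  0.192]
 [ 0.521 -0.056  0.196]
 [ 0.524 -0.053  0.2  ]
 [ 0.523 -0.05   0.2  ]
 [ 0.518 -0.047  0.199]
 [ 0.521 -0.044  0.199]
 [ 0.513 -0.041  0.194]
 [ 0.51  -0.038  0.195]]
scene 229
[[-0.026 -0.915  0.701]
 [ 0.537 -0.099  0.128]
 [ 0.532 -0.097  0.137]
 [ 0.528 -0.095  0.146]
 [ 0.535 -0.092  0.154]
 [ 0.534 -0.089  0.165]
 [ 0.525 -0.084  0.176]
 [ 0.529 -0.079  0.168]
 [ 0.528 -0.076  0.175]
 [ 0.525 -0.071  0.191]
 [ 0.529 -0.065  0.193]
 [ 0.518 -0.058  0.184]
 [ 0.516 -0.052  0.196]
 [ 0.509 -0.045  0.192]
 [ 0.518 -0.039  0.199]]
keys
[[ 0.473  0.056  0.048]
 [ 0.468  0.014  0.048]
 [ 0.465 -0.029  0.048]
 [ 0.46  -0.072  0.048]]
pan corners [[ 0.715  0.056  0.055]
 [ 0.692 -0.132  0.055]
 [ 0.538  0.072  0.055]
 [ 0.518 -0.105  0.055]]
box corners [[0.64  0.36  0.049]
 [0.613 0.212 0.049]
 [0.542 0.378 0.049]
 [0.511 0.229 0.049]] tab [0.523 0.307 0.049]
tins [[ 0.513 -0.264  0.044]
 [ 0.512 -0.36   0.044]
 [ 0.429 -0.264  0.044]
 [ 0.438 -0.355  0.044]]
```

View pics/c2.png

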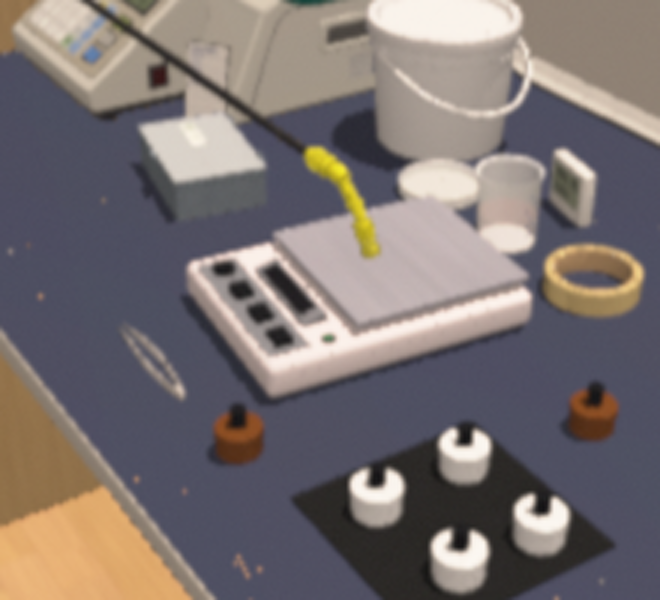

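The scene view confirms a real rod or cable at z≈0.2–0.25. It passes over the display bar and the row area, and its yellow tip hangs at about (0.537,-0.099,0.125). I'll line the tool up with it and set out on its robot side.

{"api": "carry_out", "payload": {
  "motion": [0,0,0,-0.15,0,0,0,0,-0.15,0,0,0,0,-0.15,0,0,0,0,-0.15,0,0,0,0,0,0],
  "newtons": 10
}}

```text
time_s: 0.72
ee_pos: [0.221, 0.5304, 0.2049]
tool_rot: [-0.0, -0.102, 0.995, -0.0]
contact_force: [0.5, -0.6, -0.1]
grip_width: 0.503
grasp_force: 0.0
```

```bash
cat >> h.py <<'E'
from scipy.spatial.transform import Rotation as Ro
def to(*targets):
    s=get_state(); w,x,y,z=s['tool_rot']; M=Ro.from_quat([x,y,z,w]).as_matrix(); p=np.array(s['ee_pos'])
    print('t',round(s['time_s'],2),'p',p.round(4),'yaw_y',round(np.degrees(np.arctan2(M[1,1],M[0,1])),1),'F',np.round(s['contact_force'],1),'g',round(s['grip_width'],3),round(s['grasp_force'],1),'j6',round(s['joints'][5],2))
    for t in targets:
        d=M.T@(np.array(t)-p)*1000; print(t,'delta mm',d.round(1)); p=np.array(t)
E
python3 -c "
from h import *
to((.36,.10,.2),(.40,.056,.1),(.44,.056,.06),(.473,.056,.06))"
```

```text
t 0.72 p [0.221  0.5304 0.2049] yaw_y 101.7 F [ 0.5 -0.6 -0.1] g 0.503 0.0 j6 -0.75
(0.36, 0.1, 0.2) delta mm [ -49.2 -449.6    5.2]
(0.4, 0.056, 0.1) delta mm [-30.4 -51.1 100. ]
(0.44, 0.056, 0.06) delta mm [-39.2  -8.   40. ]
(0.473, 0.056, 0.06) delta mm [-32.3  -6.7  -0. ]
```

{"api": "carry_out", "payload": {
  "motion": [0,-50,0,0,0,-5,-50,0,0,0,-5,-50,0,0,0,-5,-50,0,0,0,-5,-50,0,0,0,-5,-50,0,0,0,-6,-50,0,0,0,-6,-50,0,0,0,-6,-50,5,0,0,-15,-25,50,0,0,-16,-26,50,0,0,0,0,0,0,0]
}}

```text
time_s: 2.22
ee_pos: [0.3923, 0.0545, 0.0966]
tool_rot: [-0.005, -0.1, 0.995, 0.001]
contact_force: [-0.7, 0.2, 0.1]
grip_width: 0.007
grasp_force: 0.0
```

```bash
python3 -c "
from h import *
im,d=grab('wrist','w1')
to((.44,.056,.06),(.473,.056,.06))"
```

```text
t 2.27 p [0.3939 0.0552 0.099 ] yaw_y 101.5 F [ 0.3 -0.9  1. ] g 0.002 0.0 j6 -1.85
(0.44, 0.056, 0.06) delta mm [-45.5  -8.5  38.7]
(0.473, 0.056, 0.06) delta mm [-32.3  -6.6  -0.2]
```

View pics/w1.png

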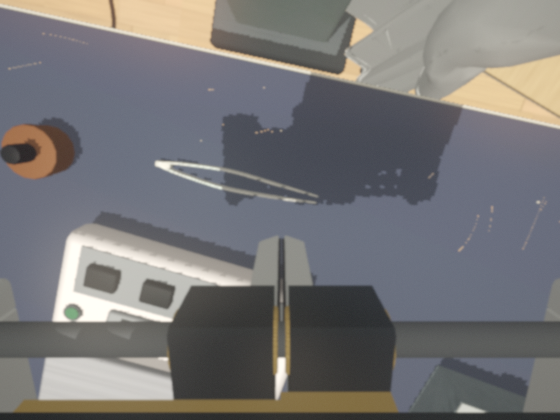

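Wrist view: key4 at (101,278), key3 at (157,293); the picture's up direction is toward the robot.

```bash
python3 -c "
from h import *
print(pt('wrist',101,275,.048),pt('wrist',157,291,.048),pt('wrist',101,275),pt('wrist',157,291))
print(np.load('/tmp/wrist.npz')['T'])"
```

```text
[ 0.45741876 -0.06874628  0.048     ] [ 0.46233934 -0.02647913  0.048     ] [ 0.45669414 -0.06816826  0.04922116] [ 0.46142167 -0.02604799  0.04949248]
[[-0.19889027  0.94970112  0.24188931  0.32144834]
 [ 0.98001607  0.19189441  0.05239309  0.0397158 ]
 [ 0.00334057  0.24747589 -0.96888829  0.27714303]
 [ 0.          0.          0.          1.        ]]
```

{"api": "carry_out", "payload": {
  "motion": [-22,-4,19,0,0,-23,-4,20,0,0,0,0,0,0,0,0,0,0,0,0]
}}

```text
time_s: 2.78
ee_pos: [0.4417, 0.0574, 0.0633]
tool_rot: [0.001, -0.103, 0.995, -0.0]
contact_force: [0.3, 0.3, 1.0]
grip_width: 0.006
grasp_force: 0.0
```

{"api": "carry_out", "payload": {
  "motion": [-5,-1,2,0,0,-4,0,0,0,0,0,0,0,0,0]
}}

```text
time_s: 3.15
ee_pos: [0.4508, 0.0576, 0.0599]
tool_rot: [0.0, -0.102, 0.995, -0.0]
contact_force: [0.2, 0.7, 0.0]
grip_width: 0.005
grasp_force: 0.0
```

{"api": "carry_out", "payload": {
  "motion": [-4,-1,0,0,0,-4,0,0,0,0,0,0,0,0,0]
}}

```text
time_s: 3.52
ee_pos: [0.4588, 0.0582, 0.0595]
tool_rot: [0.0, -0.102, 0.995, -0.0]
contact_force: [-0.1, -1.0, -0.9]
grip_width: 0.003
grasp_force: 0.0
```

{"api": "carry_out", "payload": {
  "motion": [-4,-1,0,0,0,-4,0,0,0,0,0,0,0,0,0]
}}

```text
time_s: 3.9
ee_pos: [0.4669, 0.0589, 0.0595]
tool_rot: [0.0, -0.102, 0.995, -0.0]
contact_force: [-0.4, -0.8, -0.0]
grip_width: 0.004
grasp_force: 0.0
```

```bash
python3 -c "
from h import *
to((.472,.057,.06),(.472,.057,.042))
for n in ('top','scene'):grab(n,n+'1')
q=np.load('/tmp/scene.npz');
cv2.imwrite('pics/c3.png',cv2.resize(q['im'][90:290,100:340],None,fx=3,fy=3,interpolation=cv2.INTER_CUBIC))
"
```

```text
t 3.9 p [0.4669 0.0589 0.0595] yaw_y 101.8 F [-0.4 -0.8 -0. ] g 0.004 0.0 j6 -1.83
(0.472, 0.057, 0.06) delta mm [-4.6 -2.9 -0.5]
(0.472, 0.057, 0.042) delta mm [ 0.  0. 18.]
```

View pics/c3.png

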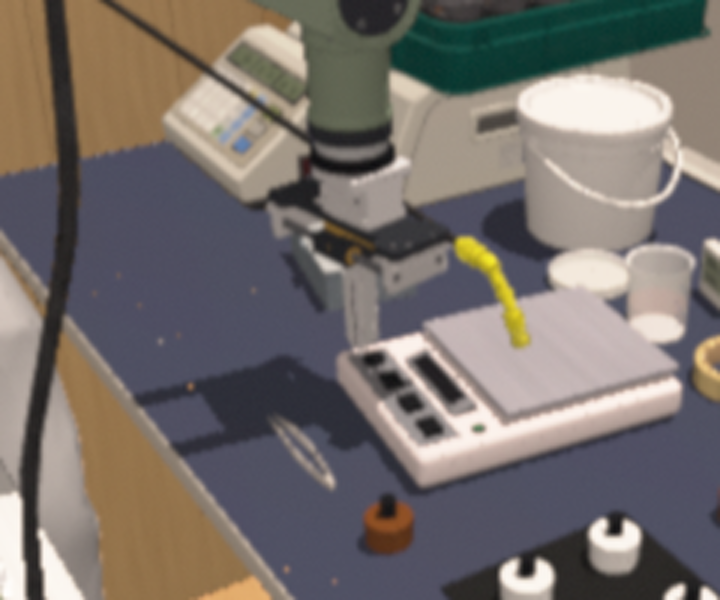

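No contact force so far and the rod hasn't moved. I'll press key1 from here, watching the force.

{"api": "carry_out", "payload": {
  "motion": [-2,-2,8,0,0,0,0,6,0,0,0,0,4,0,0,0,0,0,0,0,0,0,0,0,0]
}}

```text
time_s: 4.62
ee_pos: [0.4692, 0.0571, 0.043]
tool_rot: [-0.0, -0.103, 0.995, -0.0]
contact_force: [-4.2, -0.7, 13.5]
grip_width: 0.006
grasp_force: 6.6
```

```bash
python3 -c "
from h import *
to((.472,.057,.042))"
```

```text
t 4.62 p [0.4692 0.0571 0.043 ] yaw_y 101.8 F [-4.2 -0.7 13.5] g 0.006 6.6 j6 -1.84
(0.472, 0.057, 0.042) delta mm [-2.7 -0.7  1. ]
```

{"api": "carry_out", "payload": {
  "motion": [0,0,-20,0,0,20,0,0,0,0,0,-40,0,0,0,0,-40,0,0,0,0,-42,0,0,0,0,0,0,0,0]
}}

```text
time_s: 5.38
ee_pos: [0.4747, -0.0685, 0.0613]
tool_rot: [0.0, -0.1, 0.995, -0.0]
contact_force: [-0.7, 0.6, -0.0]
grip_width: 0.007
grasp_force: 0.0
```

```bash
python3 -c "
from h import *
to((.459,-.07,.062),(.459,-.07,.042))"
```

```text
t 5.38 p [ 0.4747 -0.0685  0.0613] yaw_y 101.5 F [-0.7  0.6 -0. ] g 0.007 0.0 j6 -2.1
(0.459, -0.07, 0.062) delta mm [15.7  1.6 -0.7]
(0.459, -0.07, 0.042) delta mm [ 0.  0. 20.]
```

{"api": "carry_out", "payload": {
  "motion": [15,0,0,0,0,0,1,9,0,0,0,0,6,0,0,0,0,4.5,0,0,0,0,0,0,0,0,0,0,0,0]
}}

```text
time_s: 6.12
ee_pos: [0.4581, -0.0671, 0.043]
tool_rot: [-0.002, -0.103, 0.995, 0.001]
contact_force: [-8.2, 1.9, 14.1]
grip_width: 0.004
grasp_force: 7.6
```

```bash
python3 -c "
from h import *
to((.459,-.07,.042))"
```

```text
t 6.12 p [ 0.4581 -0.0671  0.043 ] yaw_y 101.8 F [-8.2  1.9 14.1] g 0.004 7.6 j6 -2.11
(0.459, -0.07, 0.042) delta mm [-0.3 -3.   0.9]
```

Key4 is fully down. Before routing around the rod, I'll probe it gently with a fingertip to learn if it is solid.

{"api": "carry_out", "payload": {
  "motion": [0,0,-30,0,0,0,0,-50,0,0,0,30,-47,0,0,0,37,0,0,0,-12,0,0,0,0,0,0,0,0,0]
}}

```text
time_s: 6.88
ee_pos: [0.458, -0.0002, 0.1686]
tool_rot: [-0.0, -0.103, 0.995, -0.0]
contact_force: [0.3, -0.1, 1.1]
grip_width: 0.006
grasp_force: 0.0
```

```bash
python3 -c "
from h import *
to((.49,0,.17),(.505,0,.17))"
```

```text
t 6.88 p [ 4.580e-01 -2.000e-04  1.686e-01] yaw_y 101.8 F [ 0.3 -0.1  1.1] g 0.006 0.0 j6 -1.97
(0.49, 0, 0.17) delta mm [-31.4  -6.4  -1.4]
(0.505, 0, 0.17) delta mm [-14.7  -3.1  -0. ]
```

{"api": "carry_out", "payload": {
  "motion": [-10,-2,0,0,0,-10,-2,0,0,0,-5,-1,0,0,0,-4,-1,0,0,0,0,0,0,0,0]
}}

```text
time_s: 7.5
ee_pos: [0.4871, -0.0003, 0.1688]
tool_rot: [-0.0, -0.102, 0.995, 0.0]
contact_force: [-0.1, -0.7, 0.6]
grip_width: 0.002
grasp_force: 0.0
```

{"api": "carry_out", "payload": {
  "motion": [-3,0,0,0,0,-3,0,0,0,0,0,0,0,0,0]
}}

```text
time_s: 7.88
ee_pos: [0.493, 0.001, 0.1691]
tool_rot: [0.0, -0.102, 0.995, -0.0]
contact_force: [0.1, -0.5, -0.4]
grip_width: 0.006
grasp_force: 0.0
```

{"api": "carry_out", "payload": {
  "motion": [-3,0,0,0,0,-3,0,0,0,0,0,0,0,0,0]
}}

```text
time_s: 8.25
ee_pos: [0.4989, 0.0023, 0.1689]
tool_rot: [0.0, -0.102, 0.995, -0.0]
contact_force: [0.5, -0.2, -0.7]
grip_width: 0.006
grasp_force: 0.0
```

{"api": "carry_out", "payload": {
  "motion": [-3,0,0,0,0,-3,0,0,0,0,0,0,0,0,0]
}}

```text
time_s: 8.62
ee_pos: [0.5048, 0.0035, 0.169]
tool_rot: [0.0, -0.102, 0.995, -0.0]
contact_force: [-0.1, 0.1, -0.7]
grip_width: 0.003
grasp_force: 0.0
```

```bash
python3 -c "
from h import *
to((.505,0,.17))
for n in ('top','scene'):grab(n,n+'2')
q=np.load('/tmp/scene.npz');
cv2.imwrite('pics/c4.png',cv2.resize(q['im'][60:260,120:360],None,fx=3,fy=3,interpolation=cv2.INTER_CUBIC))
"
```

```text
t 8.62 p [0.5048 0.0035 0.169 ] yaw_y 101.8 F [-0.1  0.1 -0.7] g 0.003 0.0 j6 -1.94
(0.505, 0, 0.17) delta mm [ 0.5 -3.5 -1. ]
```

View pics/c4.png

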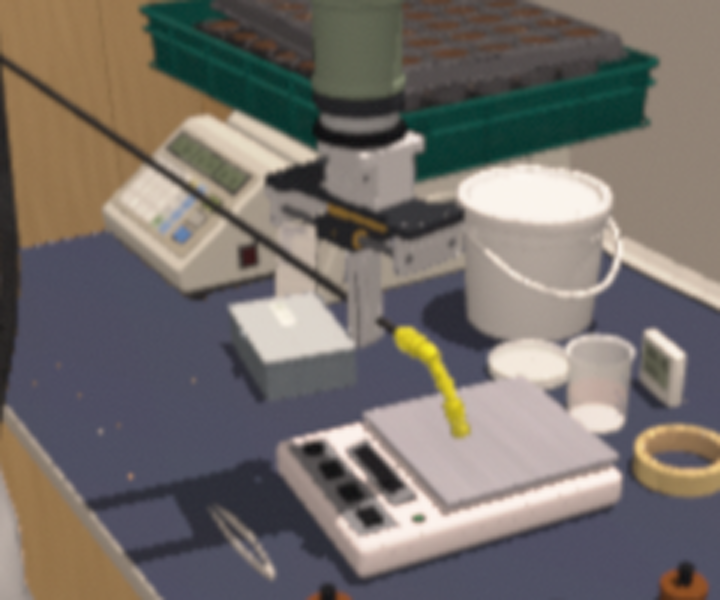

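The rod passes straight through the finger with no force or shadow, so it is visual only. On to the tins.

{"api": "carry_out", "payload": {
  "motion": [0,0,-10,0.14,40,0,0,-15,0.14,40,0,0,-15,0.13,40,0,0,0,0,40]
}}

```text
time_s: 9.22
ee_pos: [0.5055, 0.0033, 0.2102]
tool_rot: [0.001, 0.101, 0.995, -0.0]
contact_force: [0.4, 0.3, -0.3]
grip_width: 0.384
grasp_force: 0.0
```

```bash
python3 -c "
from h import *
to((.44,-.31,.2))"
```

```text
t 9.22 p [0.5055 0.0033 0.2102] yaw_y 78.4 F [ 0.4  0.3 -0.3] g 0.384 0.0 j6 -1.53
(0.44, -0.31, 0.2) delta mm [   1.  -320.1   10.2]
```

{"api": "carry_out", "payload": {
  "motion": [0,-50,0,0,40,0,-50,0,0,40,0,-50,0,0,40,0,-50,0,0,40,0,-50,0,0,40,0,-50,0,0,40,1,-20,10,0,40,0,0,0,0,40]
}}

```text
time_s: 10.22
ee_pos: [0.4373, -0.3091, 0.1968]
tool_rot: [-0.002, 0.103, 0.995, 0.002]
contact_force: [-0.4, 0.4, -0.3]
grip_width: 0.402
grasp_force: 0.0
```

```bash
python3 -c "
from h import *
im,d=grab('wrist','w2')
to((.429,-.264,.1))
T=np.load('/tmp/wrist.npz')['T'];print(T[:3,3],T[:3,2])"
```

```text
t 10.28 p [ 0.4379 -0.3083  0.1974] yaw_y 78.3 F [0.4 0.4 0.2] g 0.402 0.0 j6 -2.14
(0.429, -0.264, 0.1) delta mm [17.4 41.4 97.6]
[ 0.36511301 -0.29431024  0.37686848] [ 0.24933926 -0.04891378 -0.96718012]
```

View pics/w2.png

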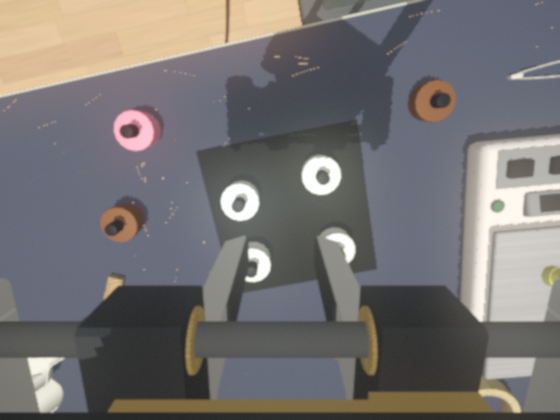

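Tins at (322,176), (240,201), (257,262), (337,247), all upright on the mat.

```bash
python3 -c "
from h import *
np.set_printoptions(precision=4,suppress=True)
for u,v in[(322,175),(240,201),(257,263),(338,246)]:print(pt('wrist',u,v,.029))
for u,v in[(323,178),(239,205)]:print('knob',pt('wrist',u,v,.047))
"
```

```text
[ 0.431 -0.263  0.029]
[ 0.4407 -0.3539  0.029 ]
[ 0.5145 -0.352   0.029 ]
[ 0.513  -0.2595  0.029 ]
knob [ 0.4307 -0.2642  0.047 ]
knob [ 0.4407 -0.3528  0.047 ]
```

{"api": "carry_out", "payload": {
  "motion": [8,21,40,0,40,8,21,50,0,40,0,0,44,0,40,0,0,0,0,40],
  "newtons": 12
}}

```text
time_s: 10.78
ee_pos: [0.4289, -0.2607, 0.0617]
tool_rot: [-0.004, 0.101, 0.995, 0.003]
contact_force: [0.3, 0.1, 0.1]
grip_width: 0.403
grasp_force: 0.0
```

```bash
python3 -c "
from h import *
to((.43,-.264,.032))"
```

```text
t 10.78 p [ 0.4289 -0.2607  0.0617] yaw_y 78.4 F [0.3 0.1 0.1] g 0.403 0.0 j6 -2.09
(0.43, -0.264, 0.032) delta mm [-2.  -3.2 29.6]
```

{"api": "carry_out", "payload": {
  "motion": [-1,-2,20,0,40,0,0,11,0,40,0,0,0,0,40,0,0,0,0,5,0,0,0,0,0,0,0,0,0,0,0,0,0,0,0]
}}

```text
time_s: 11.65
ee_pos: [0.4323, -0.2677, 0.0345]
tool_rot: [0.0, 0.102, 0.995, -0.0]
contact_force: [0.2, 1.1, 3.2]
grip_width: 0.144
grasp_force: 12.0
```

{"api": "carry_out", "payload": {
  "motion": [0,0,-20,0,0,0,0,-55,0,0,0,0,-50,0,0,0,0,0,0,0]
}}

```text
time_s: 12.15
ee_pos: [0.4348, -0.27, 0.1638]
tool_rot: [0.004, 0.102, 0.995, -0.003]
contact_force: [0.6, 0.1, -0.7]
grip_width: 0.143
grasp_force: 12.0
```

```bash
python3 -c "
from h import *
to((.652,-.071,.16),(.652,-.071,.09))"
```

```text
t 12.15 p [ 0.4348 -0.27    0.1638] yaw_y 78.3 F [ 0.6  0.1 -0.7] g 0.143 12.0 j6 -2.09
(0.652, -0.071, 0.16) delta mm [-172.2  239.1    4.1]
(0.652, -0.071, 0.09) delta mm [ 0.6  0.4 70. ]
```

{"api": "carry_out", "payload": {
  "motion": [-24,34,0,0,0,-25,34,0,0,0,-25,34,0,0,0,-25,34,0,0,0,-25,34,0,0,0,-24,34,0,0,0,-24,35,0,0,0,0,0,40,0,0,0,0,20,0,0,0,0,0,0,0,0,0,0,0,0]
}}

```text
time_s: 13.52
ee_pos: [0.6492, -0.0691, 0.0996]
tool_rot: [0.0, 0.103, 0.995, -0.0]
contact_force: [-0.1, 0.1, -0.6]
grip_width: 0.143
grasp_force: 12.0
```

```bash
python3 -c "
from h import *
to((.652,-.071,.0875))"
```

```text
t 13.53 p [ 0.6492 -0.0691  0.0996] yaw_y 78.2 F [-0.1  0.1 -0.6] g 0.143 12.0 j6 -1.6
(0.652, -0.071, 0.0875) delta mm [-3.1 -1.3 12.1]
```

{"api": "carry_out", "payload": {
  "motion": [0,0,9,0,0,0,0,3.5,0,0,0,0,0,0,0,0,0,0,0,40,0,0,0,0,40,0,0,-30,0,40,0,0,-50,0,40,0,0,0,0,40]
}}

```text
time_s: 14.52
ee_pos: [0.6529, -0.0693, 0.1727]
tool_rot: [0.006, 0.102, 0.995, -0.001]
contact_force: [0.6, -0.1, -0.0]
grip_width: 0.394
grasp_force: 0.0
```

```bash
python3 -c "
from h import *
to((.513,-.261,.15),(.513,-.261,.034))
im,d=grab('wrist','w3')"
```

```text
t 14.53 p [ 0.6529 -0.0693  0.1727] yaw_y 78.3 F [ 0.6 -0.1 -0. ] g 0.394 0.0 j6 -1.6
(0.513, -0.261, 0.15) delta mm [  98.2 -216.1   21.6]
(0.513, -0.261, 0.034) delta mm [  1.3   0.  116. ]
```

View pics/w3.png

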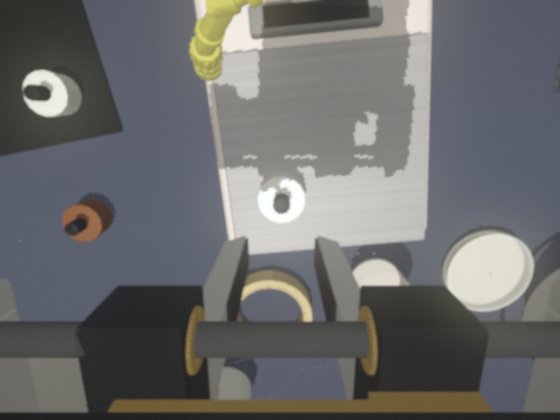

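Tin stands on the pan at (281,200); the next tin is at (51,95) on the mat.

```bash
python3 -c "
from h import *
for u,v,z in[(281,200,.081),(233,253,.055),(427,241,.055),(51,94,.029)]:print(pt('wrist',u,v,z))"
```

```text
[ 0.6471518 -0.0677911  0.081    ]
[ 0.69580399 -0.12483086  0.055     ]
[0.72115853 0.05819494 0.055     ]
[ 0.51948571 -0.25643574  0.029     ]
```

{"api": "carry_out", "payload": {
  "motion": [16,-36,0,0,40,16,-36,0,0,40,16,-36,0,0,40,16,-36,0,0,40,17,-36,0,0,40,17,-36,30,0,40,0,0,45,0,40,0,0,30,0,40,0,0,0,0,40,0,0,0,0,40]
}}

```text
time_s: 15.82
ee_pos: [0.5093, -0.26, 0.0617]
tool_rot: [0.0, 0.102, 0.995, -0.0]
contact_force: [0.4, 0.0, -0.1]
grip_width: 0.403
grasp_force: 0.0
```

```bash
python3 -c "
from h import *
to((.513,-.261,.034))"
```

```text
t 15.82 p [ 0.5093 -0.26    0.0617] yaw_y 78.3 F [ 0.4  0.  -0.1] g 0.403 0.0 j6 -1.99
(0.513, -0.261, 0.034) delta mm [-3.8 -0.2 27.7]
```

{"api": "carry_out", "payload": {
  "motion": [-5,1,17,0,40,0,0,10.5,0,40,0,0,0,0,40,0,0,0,0,5,0,0,0,0,0,0,0,0,0,0,0,0,0,0,0,0,0,-20,0,0,0,0,-55,0,0,0,0,-45,0,0,0,0,0,0,0]
}}

```text
time_s: 17.2
ee_pos: [0.5171, -0.262, 0.1589]
tool_rot: [0.004, 0.102, 0.995, -0.002]
contact_force: [-0.2, 0.7, -1.1]
grip_width: 0.141
grasp_force: 12.0
```

```bash
python3 -c "
from h import *
to((.659,.012,.15),(.659,.012,.0875))"
```

```text
t 17.2 p [ 0.5171 -0.262   0.1589] yaw_y 78.3 F [-0.2  0.7 -1.1] g 0.141 12.0 j6 -1.98
(0.659, 0.012, 0.15) delta mm [-83.1 297.2   8.5]
(0.659, 0.012, 0.0875) delta mm [ 0.6  0.2 62.5]
```

{"api": "carry_out", "payload": {
  "motion": [-10,37,0,0,0,-10,37,0,0,0,-10,37,0,0,0,-11,37,0,0,0,-11,37,0,0,0,-10,37,0,0,0,-10,37,0,0,0,-10,38,0,0,0,0,0,40,0,0,0,0,18,0,0,0,0,0,0,0,0,0,0,0,0]
}}

```text
time_s: 18.7
ee_pos: [0.6553, 0.0135, 0.0966]
tool_rot: [0.0, 0.103, 0.995, -0.0]
contact_force: [-0.1, 0.9, 0.2]
grip_width: 0.145
grasp_force: 12.0
```

```bash
python3 -c "
from h import *
to((.659,.012,.0875))"
```

```text
t 18.7 p [0.6553 0.0135 0.0966] yaw_y 78.2 F [-0.1  0.9  0.2] g 0.145 12.0 j6 -1.48
(0.659, 0.012, 0.0875) delta mm [-3.9 -0.7  9.1]
```

{"api": "carry_out", "payload": {
  "motion": [0,0,6,0,0,0,0,3.5,0,0,0,0,0,0,0,0,0,0,0,40,0,0,0,0,40,0,0,-30,0,40,0,0,-45,0,40,0,0,0,0,40]
}}

```text
time_s: 19.7
ee_pos: [0.6586, 0.0138, 0.167]
tool_rot: [0.005, 0.102, 0.995, -0.0]
contact_force: [-0.4, 0.1, 1.5]
grip_width: 0.4
grasp_force: 0.0
```

```bash
python3 -c "
from h import *
to((.514,-.353,.15),(.514,-.353,.06))"
```

```text
t 19.7 p [0.6586 0.0138 0.167 ] yaw_y 78.3 F [-0.4  0.1  1.5] g 0.4 0.0 j6 -1.48
(0.514, -0.353, 0.15) delta mm [  67.2 -388.5   15.9]
(0.514, -0.353, 0.06) delta mm [ 0.9 -0.1 90. ]
```

{"api": "carry_out", "payload": {
  "motion": [6,-39,0,0,40,6,-39,0,0,40,6,-39,0,0,40,6,-39,0,0,40,6,-39,0,0,40,6,-39,0,0,40,6,-39,0,0,40,6,-39,0,0,40,7,-39,0,0,40,7,-37,10,0,40,0,0,0,0,40]
}}

```text
time_s: 21.08
ee_pos: [0.5131, -0.3545, 0.1492]
tool_rot: [-0.002, 0.104, 0.995, 0.001]
contact_force: [0.7, -0.2, 0.2]
grip_width: 0.403
grasp_force: 0.0
```

```bash
python3 -c "
from h import *
to((.514,-.353,.06))
im,d=grab('wrist','w4')"
```

```text
t 21.07 p [ 0.5131 -0.3545  0.1492] yaw_y 78.0 F [ 0.7 -0.2  0.2] g 0.403 0.0 j6 -2.11
(0.514, -0.353, 0.06) delta mm [-0.9  1.6 89.2]
```

View pics/w4.png

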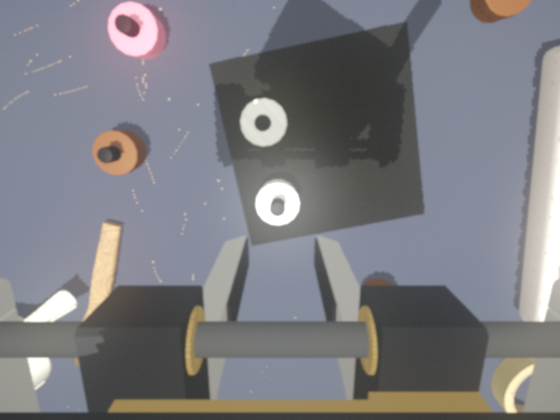

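Remaining tins at (263,122) and (278,203).

```bash
python3 -c "
from h import *
a=pt('wrist',278,202,.029);b=pt('wrist',263,121,.029);print(a,b)
to((a[0],a[1],.06))"
```

```text
[ 0.51422849 -0.35709886  0.029     ] [ 0.44051367 -0.35467693  0.029     ]
t 21.12 p [ 0.514  -0.3532  0.1497] yaw_y 78.1 F [-0.6  0.5  0.4] g 0.402 0.0 j6 -2.1
(np.float64(0.5142284901413483), np.float64(-0.3570988563181876), 0.06) delta mm [-1.2 -4.  89.7]
```

{"api": "carry_out", "payload": {
  "motion": [-1,-3,40,0,40,0,0,45,0,40,0,0,18,0,40,0,0,12.5,0,40,0,0,0,0,40,0,0,0,0,5,0,0,0,0,0,0,0,0,0,0,0,0,0,0,0]
}}

```text
time_s: 22.25
ee_pos: [0.5162, -0.3571, 0.0369]
tool_rot: [0.001, 0.102, 0.995, -0.001]
contact_force: [-0.3, -1.1, 2.5]
grip_width: 0.142
grasp_force: 12.0
```

{"api": "carry_out", "payload": {
  "motion": [0,0,-20,0,0,0,0,-55,0,0,0,0,-45,0,0,0,0,0,0,0]
}}

```text
time_s: 22.75
ee_pos: [0.5186, -0.3589, 0.1627]
tool_rot: [0.005, 0.102, 0.995, -0.003]
contact_force: [0.4, -1.2, -0.3]
grip_width: 0.146
grasp_force: 12.0
```

```bash
python3 -c "
from h import *
to((.572,-.063,.15))"
```

```text
t 22.75 p [ 0.5186 -0.3589  0.1627] yaw_y 78.3 F [ 0.4 -1.2 -0.3] g 0.146 12.0 j6 -2.11
(0.572, -0.063, 0.15) delta mm [  8.  300.6  10.8]
```

{"api": "carry_out", "payload": {
  "motion": [1,38,0,0,0,1,38,0,0,0,1,38,0,0,0,1,38,0,0,0,1,38,0,0,0,1,37,0,0,0,1,37,0,0,0,1,37,5,0,0,0,0,40,0,0,0,0,16,0,0,0,0,0,0,0,0,0,0,0,0]
}}

```text
time_s: 24.25
ee_pos: [0.5697, -0.0607, 0.0959]
tool_rot: [0.001, 0.103, 0.995, -0.0]
contact_force: [0.4, -0.4, -0.4]
grip_width: 0.141
grasp_force: 12.0
```

```bash
python3 -c "
from h import *
to((.572,-.063,.0893))"
```

```text
t 24.25 p [ 0.5697 -0.0607  0.0959] yaw_y 78.2 F [ 0.4 -0.4 -0.4] g 0.141 12.0 j6 -1.62
(0.572, -0.063, 0.0893) delta mm [-2.7 -1.8  6.6]
```

{"api": "carry_out", "payload": {
  "motion": [-2,-1,4,0,0,0,0,3,0,0,0,0,0,0,0,0,0,0,0,40,0,0,0,0,40,0,0,-30,0,40,0,0,-35,0,40,0,0,0,0,40]
}}

```text
time_s: 25.25
ee_pos: [0.5732, -0.0617, 0.1562]
tool_rot: [0.003, 0.102, 0.995, -0.0]
contact_force: [0.4, 1.1, 0.2]
grip_width: 0.4
grasp_force: 0.0
```

```bash
python3 -c "
from h import *
to((.441,-.354,.15),(.441,-.354,.06))"
```

```text
t 25.25 p [ 0.5732 -0.0617  0.1562] yaw_y 78.3 F [0.4 1.1 0.2] g 0.4 0.0 j6 -1.62
(0.441, -0.354, 0.15) delta mm [  70.2 -313.     5.8]
(0.441, -0.354, 0.06) delta mm [ 0.6  0.  90. ]
```

{"api": "carry_out", "payload": {
  "motion": [8,-39,0,0,40,9,-39,0,0,40,9,-39,0,0,40,9,-39,0,0,40,9,-39,0,0,40,9,-39,0,0,40,9,-39,0,0,40,9,-39,0,0,40,0,0,0,0,40,0,0,0,0,40]
}}

```text
time_s: 26.5
ee_pos: [0.4373, -0.3513, 0.1516]
tool_rot: [-0.001, 0.102, 0.995, 0.001]
contact_force: [0.8, -0.8, 0.0]
grip_width: 0.399
grasp_force: 0.0
```

```bash
python3 -c "
from h import *
im,d=grab('wrist','w5')
g=im.astype(int); m=((g.min(2)>200)).astype(np.uint8); m[235:]=0
n,l,s,c=cv2.connectedComponentsWithStats(m)
for i in range(1,n):
  if s[i,4]>300: print(s[i],c[i],pt('wrist',*c[i],.029))
to((.441,-.354,.06))"
```

```text
[142 102  37  42 608] [164.79276316 127.14802632] [ 0.35253676 -0.43751172  0.029     ]
[551 171   9  64 310] [556.49354839 211.31935484] [ 0.50160466 -0.09921478  0.029     ]
[ 256  183   44   43 1201] [277.45129059 203.73022481] [ 0.44083796 -0.35481111  0.029     ]
t 26.55 p [ 0.4377 -0.351   0.1519] yaw_y 78.3 F [ 0.  -0.2 -0.3] g 0.398 0.0 j6 -2.2
(0.441, -0.354, 0.06) delta mm [-4.  -2.4 91.9]
```

{"api": "carry_out", "payload": {
  "motion": [-3,-2,40,0,40,0,0,45,0,40,0,0,19,0,40,0,0,13,0,40,0,0,0,0,40,0,0,0,0,5,0,0,0,0,0,0,0,0,0,0,0,0,0,0,0]
}}

```text
time_s: 27.68
ee_pos: [0.4409, -0.3555, 0.0369]
tool_rot: [0.001, 0.102, 0.995, -0.0]
contact_force: [0.1, 0.6, 2.5]
grip_width: 0.141
grasp_force: 12.0
```

{"api": "carry_out", "payload": {
  "motion": [0,0,-20,0,0,0,0,-55,0,0,0,0,-45,0,0,0,0,0,0,0]
}}

```text
time_s: 28.18
ee_pos: [0.4426, -0.3576, 0.1606]
tool_rot: [0.004, 0.102, 0.995, -0.003]
contact_force: [0.8, -0.1, -0.0]
grip_width: 0.145
grasp_force: 12.0
```

```bash
python3 -c "
from h import *
to((.580,.017,.16))"
```

```text
t 28.18 p [ 0.4426 -0.3576  0.1606] yaw_y 78.3 F [ 0.8 -0.1 -0. ] g 0.145 12.0 j6 -2.2
(0.58, 0.017, 0.16) delta mm [-58.3 394.7  -1.2]
```

{"api": "carry_out", "payload": {
  "motion": [-6,40,0,0,0,-6,40,0,0,0,-6,40,0,0,0,-6,40,0,0,0,-6,40,0,0,0,-6,40,0,0,0,-6,40,0,0,0,-6,40,0,0,0,-6,40,0,0,0,-6,36,0,0,0,0,0,60,0,0,0,0,0,0,0]
}}

```text
time_s: 29.68
ee_pos: [0.5745, 0.0216, 0.0902]
tool_rot: [-0.006, 0.102, 0.995, 0.0]
contact_force: [-0.2, 0.7, -0.8]
grip_width: 0.142
grasp_force: 12.0
```

```bash
python3 -c "
from h import *
to((.580,.017,.0893))"
```

```text
t 29.68 p [0.5745 0.0216 0.0902] yaw_y 78.3 F [-0.2  0.7 -0.8] g 0.142 12.0 j6 -1.48
(0.58, 0.017, 0.0893) delta mm [-6.3 -3.4  0.8]
```

{"api": "carry_out", "payload": {
  "motion": [0,0,0,0,0]
}}

```text
time_s: 29.8
ee_pos: [0.5787, 0.0202, 0.0956]
tool_rot: [-0.001, 0.102, 0.995, -0.0]
contact_force: [0.0, -0.1, -0.6]
grip_width: 0.143
grasp_force: 12.0
```

{"api": "carry_out", "payload": {
  "motion": [0,0,4,0,0,0,0,2.5,0,0,0,0,0,0,0,0,0,0,0,40,0,0,0,0,40,0,0,-30,0,40,0,0,-50,0,40,20,0,-40,0,40,0,0,0,0,40]
}}

```text
time_s: 30.92
ee_pos: [0.5623, 0.0246, 0.2142]
tool_rot: [0.004, 0.102, 0.995, -0.0]
contact_force: [-0.0, 0.4, 0.4]
grip_width: 0.401
grasp_force: 0.0
```

```bash
python3 -c "
from h import *
im,d=grab('wrist','w6')
to((.465,.015,.09),(.465,.015,.06),(.463,-.028,.06))"
```

```text
t 30.98 p [0.5611 0.0246 0.2115] yaw_y 78.3 F [-1.   1.  -0.9] g 0.4 0.0 j6 -1.48
(0.465, 0.015, 0.09) delta mm [ 92.7 -29.  121.1]
(0.465, 0.015, 0.06) delta mm [ 0.1 -0.  30. ]
(0.463, -0.028, 0.06) delta mm [ -6.8 -42.5   0. ]
```

View pics/w6.png

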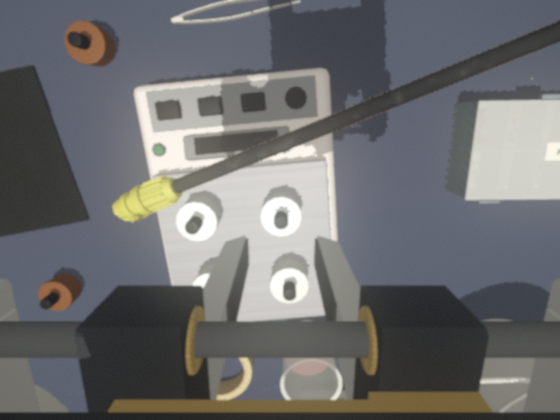

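All four tins stand on the pan at (281,216), (196,221), (290,286) and (about 210,290). Keys 1–3 are at (296,97), (253,101), (209,105).

```bash
python3 -c "
from h import *
for u,v,z in[(253,101,.048),(209,105,.048),(281,216,.081),(196,221,.081),(290,286,.081),(149,92,.045),(480,99,.049),(466,201,.049),(548,95,.049)]:print(u,v,pt('wrist',u,v,z).round(4))"
```

```text
253 101 [0.4709 0.0158 0.048 ]
209 105 [ 0.4658 -0.0276  0.048 ]
281 216 [0.5826 0.0209 0.081 ]
196 221 [ 0.5708 -0.0618  0.081 ]
290 286 [0.6589 0.0146 0.081 ]
149 92 [ 0.4417 -0.083   0.045 ]
480 99 [0.5143 0.2346 0.049 ]
466 201 [0.6159 0.215  0.049 ]
548 95 [0.524 0.3   0.049]
```

{"api": "carry_out", "payload": {
  "motion": [31,-10,0,0,0,31,-10,10,0,0,31,-9,50,0,0,0,0,61,0,0,0,0,28,0,0,0,0,0,0,0,0,0,0,0,0]
}}

```text
time_s: 31.85
ee_pos: [0.4637, 0.015, 0.0608]
tool_rot: [0.0, 0.102, 0.995, -0.0]
contact_force: [0.7, 0.6, 0.4]
grip_width: 0.003
grasp_force: 0.0
```

```bash
python3 -c "
from h import *
to((.467,.015,.06),(.467,.015,.042))"
```

```text
t 31.85 p [0.4637 0.015  0.0608] yaw_y 78.3 F [0.7 0.6 0.4] g 0.003 0.0 j6 -1.52
(0.467, 0.015, 0.06) delta mm [-3.2  0.7  0.8]
(0.467, 0.015, 0.042) delta mm [ 0.  0. 18.]
```

{"api": "carry_out", "payload": {
  "motion": [-4,1,9,0,0,0,0,6,0,0,0,0,4,0,0,0,0,0,0,0,0,0,0,0,0]
}}

```text
time_s: 32.48
ee_pos: [0.4689, 0.0151, 0.0431]
tool_rot: [0.002, 0.102, 0.995, -0.0]
contact_force: [-0.6, 0.6, 8.8]
grip_width: 0.007
grasp_force: 4.1
```

{"api": "carry_out", "payload": {
  "motion": [0,0,-20,0,0,0,-21,0,0,0,0,-22,0,0,0,0,0,0,0,0]
}}

```text
time_s: 32.98
ee_pos: [0.4581, -0.0275, 0.0614]
tool_rot: [-0.0, 0.103, 0.995, 0.0]
contact_force: [0.1, 0.3, 0.9]
grip_width: 0.004
grasp_force: 0.0
```

```bash
python3 -c "
from h import *
to((.465,-.028,.06),(.465,-.028,.042))"
```

```text
t 32.98 p [ 0.4581 -0.0275  0.0614] yaw_y 78.1 F [0.1 0.3 0.9] g 0.004 0.0 j6 -1.61
(0.465, -0.028, 0.06) delta mm [-6.9  0.9  1.4]
(0.465, -0.028, 0.042) delta mm [-0. -0. 18.]
```

{"api": "carry_out", "payload": {
  "motion": [-6,0,9,0,0,0,0,6,0,0,0,0,4.5,0,0,0,0,0,0,0,0,0,0,0,0,0,0,0,0,0]
}}

```text
time_s: 33.72
ee_pos: [0.4651, -0.0276, 0.0431]
tool_rot: [0.0, 0.102, 0.995, 0.0]
contact_force: [-2.3, 0.4, 9.9]
grip_width: 0.004
grasp_force: 5.1
```

{"api": "carry_out", "payload": {
  "motion": [0,0,-30,0,40,0,0,-60,0,40,0,0,0,0,40]
}}

```text
time_s: 34.1
ee_pos: [0.4683, -0.0286, 0.1364]
tool_rot: [0.005, 0.102, 0.995, -0.001]
contact_force: [-0.2, -0.6, -0.3]
grip_width: 0.289
grasp_force: 0.0
```

```bash
python3 -c "
from h import *
# box frame from averaged corners: front mid
fr=(np.array([.5143,.2346])+np.array([.511,.229]))/2
yb=np.array([.204,.979]); xb=np.array([.979,-.204])
fm=fr+yb*.0755; print('front mid',fm)
for s in(.070,.023,-.023,-.070): print(s,(fm-.047*xb+yb*s).round(4))
to((.582,.0205,.15),(.582,.0205,.12))"
```

```text
front mid [0.528052  0.3057145]
0.07 [0.4963 0.3838]
0.023 [0.4867 0.3378]
-0.023 [0.4773 0.2928]
-0.07 [0.4678 0.2468]
t 34.1 p [ 0.4683 -0.0286  0.1364] yaw_y 78.3 F [-0.2 -0.6 -0.3] g 0.289 0.0 j6 -1.61
(0.582, 0.0205, 0.15) delta mm [-101.5   71.1  -12.6]
(0.582, 0.0205, 0.12) delta mm [ 0.3  0.  30. ]
```

{"api": "carry_out", "payload": {
  "motion": [-33,23,-12,0,40,-34,24,0,0,40,-34,24,0,0,40,0,0,30,0,40,0,0,0,0,40,0,0,0,0,40]
}}

```text
time_s: 34.85
ee_pos: [0.5767, 0.0211, 0.1132]
tool_rot: [-0.001, 0.102, 0.995, 0.0]
contact_force: [-0.6, -0.5, -0.3]
grip_width: 0.401
grasp_force: 0.0
```

```bash
python3 -c "
from h import *
to((.5815,.0205,.0875))"
```

```text
t 34.85 p [0.5767 0.0211 0.1132] yaw_y 78.3 F [-0.6 -0.5 -0.3] g 0.401 0.0 j6 -1.48
(0.5815, 0.0205, 0.0875) delta mm [-4.8  0.4 25.7]
```

{"api": "carry_out", "payload": {
  "motion": [-5,0,15,0,40,0,0,10.5,0,40,0,0,0,0,40,0,0,0,0,5,0,0,0,0,0,0,0,0,0,0,0,0,0,0,0]
}}

```text
time_s: 35.72
ee_pos: [0.5829, 0.02, 0.0889]
tool_rot: [0.0, 0.102, 0.995, 0.0]
contact_force: [0.2, 0.3, 0.6]
grip_width: 0.146
grasp_force: 12.0
```

{"api": "carry_out", "payload": {
  "motion": [0,0,-20,0,0,0,0,-50,0,0,0,0,-10,0,0,0,0,0,0,0]
}}

```text
time_s: 36.22
ee_pos: [0.5829, 0.0199, 0.1688]
tool_rot: [0.001, 0.102, 0.995, -0.0]
contact_force: [0.2, -0.1, -1.8]
grip_width: 0.143
grasp_force: 12.0
```

```bash
python3 -c "
from h import *
to((.4963,.3838,.16))"
```

```text
t 36.23 p [0.5829 0.0199 0.1688] yaw_y 78.3 F [ 0.2 -0.1 -1.8] g 0.143 12.0 j6 -1.48
(0.4963, 0.3838, 0.16) delta mm [158.8 338.7   8.7]
```

{"api": "carry_out", "payload": {
  "motion": [17,37,0,0,0,17,37,0,0,0,18,38,0,0,0,18,38,0,0,0,18,38,0,0,0,18,38,0,0,0,18,38,0,0,0,18,38,0,0,0,17,37,0,0,0,0,0,0,0,0,0,0,0,0,0]
}}

```text
time_s: 37.6
ee_pos: [0.4948, 0.3831, 0.1662]
tool_rot: [-0.001, 0.102, 0.995, -0.001]
contact_force: [-0.2, 0.6, -0.8]
grip_width: 0.139
grasp_force: 12.0
```

```bash
python3 -c "
from h import *
im,d=grab('wrist','w7')
to((.4963,.3838,.06))"
```

```text
t 37.65 p [0.4953 0.3828 0.1668] yaw_y 78.2 F [ 0.7 -0.1 -0.4] g 0.139 12.0 j6 -0.85
(0.4963, 0.3838, 0.06) delta mm [ -1.    1.4 106.8]
```

View pics/w7.png

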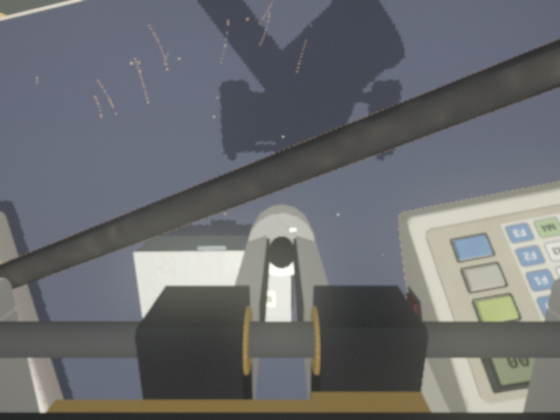

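Box front edge lies at v≈250, with right corner (136,250) and the lid tab at (211,247).

```bash
python3 -c "
from h import *
c=pt('wrist',136,251,.049);t=pt('wrist',211,246,.046);e=pt('wrist',240,251,.049);print(c,t,e)
for u,v in((197,246),(226,246)):print(pt('wrist',u,v,.046))
print(pt('wrist',211,246),pt('wrist',180,260))"
```

```text
[0.51506774 0.23762313 0.049     ] [0.52559492 0.30813354 0.046     ] [0.53507103 0.33482959 0.049     ]
[0.52288623 0.2949738  0.046     ]
[0.52849634 0.32222958 0.046     ]
[0.52478302 0.3088498  0.048369  ] [0.53267347 0.27596509 0.04845   ]
```

{"api": "carry_out", "payload": {
  "motion": [-2,4,40,0,0,0,0,50,0,0,0,0,25,0,0,0,0,0,0,0,0,0,0,0,0]
}}

```text
time_s: 38.28
ee_pos: [0.4999, 0.3874, 0.0547]
tool_rot: [0.001, 0.103, 0.995, 0.001]
contact_force: [0.3, -0.1, -0.1]
grip_width: 0.143
grasp_force: 12.0
```

```bash
python3 -c "
from h import *
to((.4978,.3863,.0345))"
```

```text
t 38.27 p [0.4999 0.3874 0.0547] yaw_y 78.2 F [ 0.3 -0.1 -0.1] g 0.143 12.0 j6 -0.84
(0.4978, 0.3863, 0.0345) delta mm [ 1.8 -1.6 20.2]
```

{"api": "carry_out", "payload": {
  "motion": [2,-2,14,0,0,0,0,6,0,0,0,0,0,0,0,0,0,0,0,40,0,0,0,0,40,0,0,-25,0,40,0,0,-55,0,40,0,0,-50,0,40,0,0,0,0,40]
}}

```text
time_s: 39.4
ee_pos: [0.4998, 0.3884, 0.17]
tool_rot: [0.005, 0.102, 0.995, 0.004]
contact_force: [-0.5, -0.2, -0.2]
grip_width: 0.397
grasp_force: 0.0
```

```bash
python3 -c "
from h import *
to((.6589,.0135,.165),(.6589,.0135,.115))"
```

```text
t 39.4 p [0.4998 0.3884 0.17  ] yaw_y 78.3 F [-0.5 -0.2 -0.2] g 0.397 0.0 j6 -0.84
(0.6589, 0.0135, 0.165) delta mm [-231.9 -334.8    4.3]
(0.6589, 0.0135, 0.115) delta mm [ 0.5 -0.4 50. ]
```

{"api": "carry_out", "payload": {
  "motion": [-23,-33,0,0,40,-23,-33,0,0,40,-23,-33,0,0,40,-23,-34,0,0,40,-23,-34,0,0,40,-23,-34,0,0,40,-23,-34,0,0,40,-23,-33,0,0,40,-23,-33,0,0,40,-24,-34,15,0,40,0,0,30,0,40,0,0,0,0,40]
}}

```text
time_s: 40.9
ee_pos: [0.6508, 0.011, 0.1137]
tool_rot: [-0.005, 0.103, 0.995, 0.0]
contact_force: [-0.2, 0.8, 0.3]
grip_width: 0.402
grasp_force: 0.0
```

{"api": "carry_out", "payload": {
  "motion": [0,0,0,0,40]
}}

```text
time_s: 41.02
ee_pos: [0.654, 0.0116, 0.1183]
tool_rot: [-0.0, 0.102, 0.995, 0.0]
contact_force: [-0.5, 0.0, -0.1]
grip_width: 0.403
grasp_force: 0.0
```

```bash
python3 -c "
from h import *
to((.6589,.0135,.0875))"
```

```text
t 41.02 p [0.654  0.0116 0.1183] yaw_y 78.3 F [-0.5  0.  -0.1] g 0.403 0.0 j6 -1.48
(0.6589, 0.0135, 0.0875) delta mm [-4.4  2.8 30.8]
```

{"api": "carry_out", "payload": {
  "motion": [-4,2,18,0,40,0,0,12.5,0,40,0,0,0,0,40,0,0,0,0,5,0,0,0,0,0,0,0,0,0,0,0,0,0,0,0]
}}

```text
time_s: 41.9
ee_pos: [0.659, 0.0123, 0.0885]
tool_rot: [0.001, 0.102, 0.995, 0.0]
contact_force: [0.3, -0.2, 1.3]
grip_width: 0.143
grasp_force: 12.0
```

{"api": "carry_out", "payload": {
  "motion": [0,0,-20,0,0,0,0,-50,0,0,0,0,-10,0,0,0,0,0,0,0]
}}

```text
time_s: 42.4
ee_pos: [0.6593, 0.0122, 0.1696]
tool_rot: [0.001, 0.102, 0.995, -0.0]
contact_force: [0.5, 0.2, -1.9]
grip_width: 0.145
grasp_force: 12.0
```

```bash
python3 -c "
from h import *
to((.4882,.3403,.16))"
```

```text
t 42.4 p [0.6593 0.0122 0.1696] yaw_y 78.3 F [ 0.5  0.2 -1.9] g 0.145 12.0 j6 -1.48
(0.4882, 0.3403, 0.16) delta mm [234.3 286.4   9. ]
```

{"api": "carry_out", "payload": {
  "motion": [26,32,0,0,0,26,32,0,0,0,26,32,0,0,0,26,32,0,0,0,26,32,0,0,0,26,32,0,0,0,26,32,0,0,0,26,31,0,0,0,26,31,0,0,0,0,0,50,0,0,0,0,0,0,0,0,0,0,0,0]
}}

```text
time_s: 43.9
ee_pos: [0.4874, 0.3394, 0.1176]
tool_rot: [-0.001, 0.103, 0.995, -0.0]
contact_force: [0.7, -0.2, -0.5]
grip_width: 0.147
grasp_force: 12.0
```

```bash
python3 -c "
from h import *
im,d=grab('wrist','w8')
to((.4882,.3403,.0345))"
```

```text
t 43.95 p [0.4885 0.3397 0.1188] yaw_y 78.2 F [-0.   0.4  0.2] g 0.14 12.0 j6 -0.9
(0.4882, 0.3403, 0.0345) delta mm [ 0.5  0.4 84.3]
```

View pics/w8.png

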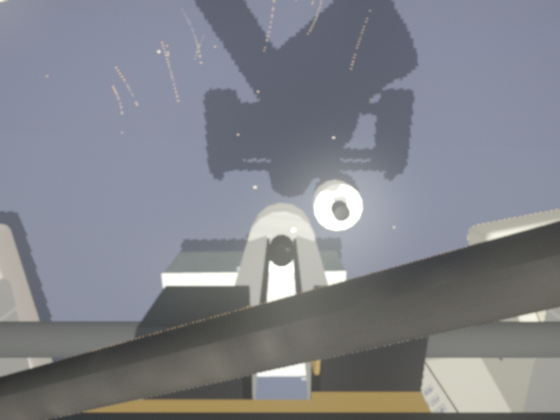

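First row tin stands at (338,205); box front top corners are at (164,272) and (345,272).

```bash
python3 -c "
from h import *
t=pt('wrist',338,206,.026);a=pt('wrist',164,273,.049);b=pt('wrist',345,273,.049)
print(t,a,b,np.linalg.norm(a-b))
yb=(b-a)/np.linalg.norm(b-a);xb=np.array([yb[1],-yb[0],0]);m=(a+b)/2
print('tin in front frame',(t-m)@xb,(t-m)@yb)
p=np.array([.4882,.3403,0]);print('next',(p-m)@xb,(p-m)@yb)"
```

```text
[0.49537792 0.3868163  0.026     ] [0.51544641 0.23681196 0.049     ] [0.54528661 0.38062481 0.049     ] 0.14687604061438153
tin in front frame -0.05012570723210192 0.06936064917088214
next -0.04770340633242959 0.022356164529015284
```

{"api": "carry_out", "payload": {
  "motion": [0,-1,40,0,0,0,0,26,0,0,0,0,0,0,0,0,0,0,0,0]
}}

```text
time_s: 44.45
ee_pos: [0.4893, 0.3395, 0.0542]
tool_rot: [0.002, 0.103, 0.995, 0.001]
contact_force: [0.5, 0.7, -0.7]
grip_width: 0.143
grasp_force: 12.0
```

```bash
python3 -c "
from h import *
to((.4882,.3403,.0342))"
```

```text
t 44.45 p [0.4893 0.3395 0.0542] yaw_y 78.2 F [ 0.5  0.7 -0.7] g 0.143 12.0 j6 -0.9
(0.4882, 0.3403, 0.0342) delta mm [ 1.3  0.6 20. ]
```

Placement is accurate, so I'll lower and release, then return for the next tin.

{"api": "carry_out", "payload": {
  "motion": [1,0,14,0,0,0,0,6,0,0,0,0,0,0,0,0,0,0,0,35,0,0,0,0,35,0,0,-25,0,35,0,0,-55,0,40,0,0,-50,0,40,0,0,0,0,40]
}}

```text
time_s: 45.58
ee_pos: [0.4899, 0.3409, 0.1676]
tool_rot: [0.005, 0.102, 0.995, 0.003]
contact_force: [0.5, 0.3, -0.8]
grip_width: 0.4
grasp_force: 0.0
```

```bash
python3 -c "
from h import *
to((.572,-.062,.165))"
```

```text
t 45.58 p [0.4899 0.3409 0.1676] yaw_y 78.3 F [ 0.5  0.3 -0.8] g 0.4 0.0 j6 -0.9
(0.572, -0.062, 0.165) delta mm [-162.3 -377.8    1.5]
```

{"api": "carry_out", "payload": {
  "motion": [-16,-38,0,0,40,-16,-38,0,0,40,-16,-38,0,0,40,-16,-38,0,0,40,-16,-38,0,0,40,-16,-38,0,0,40,-16,-38,0,0,40,-17,-38,0,0,40,-17,-37,0,0,40,-17,-37,0,0,40,0,0,0,0,40,0,0,0,0,40]
}}

```text
time_s: 47.08
ee_pos: [0.5681, -0.0635, 0.1606]
tool_rot: [-0.001, 0.102, 0.995, 0.001]
contact_force: [0.3, 0.3, -1.0]
grip_width: 0.402
grasp_force: 0.0
```

```bash
python3 -c "
from h import *
im,d=grab('wrist','w9')
to((.571,-.062,.0875))"
```

```text
t 47.12 p [ 0.5682 -0.063   0.1608] yaw_y 78.3 F [-0.2 -0.8 -0.3] g 0.398 0.0 j6 -1.63
(0.571, -0.062, 0.0875) delta mm [-2.7  1.5 73.3]
```

View pics/w9.png

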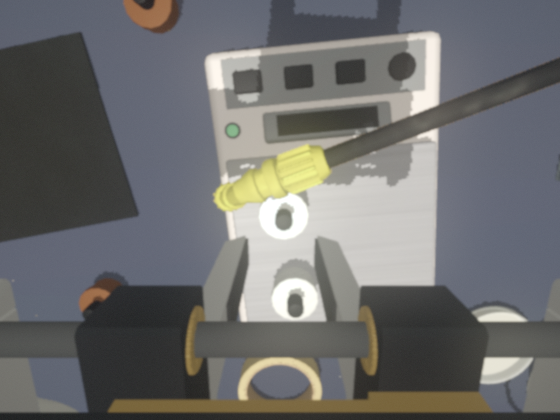

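Remaining pan tins at (284,215) and (295,298). The picture budget is now used up, so the rest is by code.

```bash
python3 -c "
from h import *
print(pt('wrist',284,215,.081),pt('wrist',295,299,.081))"
```

```text
[ 0.57098126 -0.06121792  0.081     ] [ 0.6471204  -0.06713171  0.081     ]
```

{"api": "carry_out", "payload": {
  "motion": [-3,1,35,0,40,0,0,25,0,40,0,0,12.5,0,40,0,0,0,0,40]
}}

```text
time_s: 47.62
ee_pos: [0.5714, -0.0627, 0.0886]
tool_rot: [-0.001, 0.102, 0.995, 0.0]
contact_force: [-0.4, 0.1, 0.5]
grip_width: 0.4
grasp_force: 0.0
```

{"api": "carry_out", "payload": {
  "motion": [0,0,0,0,5,0,0,0,0,0,0,0,0,0,0,0,0,0,0,0]
}}

```text
time_s: 48.12
ee_pos: [0.5731, -0.0638, 0.0904]
tool_rot: [0.001, 0.102, 0.995, -0.0]
contact_force: [0.2, 1.7, 3.1]
grip_width: 0.142
grasp_force: 12.0
```

{"api": "carry_out", "payload": {
  "motion": [0,0,-20,0,0,0,0,-50,0,0,0,0,-10,0,0,0,0,0,0,0]
}}

```text
time_s: 48.62
ee_pos: [0.5726, -0.0639, 0.1698]
tool_rot: [0.001, 0.102, 0.995, -0.0]
contact_force: [-1.1, 0.2, -0.8]
grip_width: 0.142
grasp_force: 12.0
```

```bash
python3 -c "
from h import *
to((.4788,.2943,.16))"
```

```text
t 48.62 p [ 0.5726 -0.0639  0.1698] yaw_y 78.3 F [-1.1  0.2 -0.8] g 0.142 12.0 j6 -1.63
(0.4788, 0.2943, 0.16) delta mm [164.7 331.6   9.5]
```

{"api": "carry_out", "payload": {
  "motion": [18,37,0,0,0,18,37,0,0,0,18,37,0,0,0,18,37,0,0,0,18,37,0,0,0,18,37,0,0,0,19,37,0,0,0,19,37,0,0,0,19,36,0,0,0,0,0,50,0,0,0,0,0,0,0,0,0,0,0,0]
}}

```text
time_s: 50.12
ee_pos: [0.4779, 0.2943, 0.1189]
tool_rot: [-0.001, 0.103, 0.995, -0.0]
contact_force: [-0.5, -0.1, 0.6]
grip_width: 0.14
grasp_force: 12.0
```

```bash
python3 -c "
from h import *
to((.4788,.2943,.0355))"
```

```text
t 50.12 p [0.4779 0.2943 0.1189] yaw_y 78.2 F [-0.5 -0.1  0.6] g 0.14 12.0 j6 -0.97
(0.4788, 0.2943, 0.0355) delta mm [-1.   0.3 83.4]
```

{"api": "carry_out", "payload": {
  "motion": [0,-1,40,0,0,0,0,24,0,0,0,0,0,0,0,0,0,0,0,0]
}}

```text
time_s: 50.62
ee_pos: [0.4799, 0.2942, 0.0575]
tool_rot: [0.002, 0.103, 0.995, 0.001]
contact_force: [-0.7, -0.4, -1.0]
grip_width: 0.142
grasp_force: 12.0
```

```bash
python3 -c "
from h import *
to((.4788,.2943,.0355))"
```

```text
t 50.62 p [0.4799 0.2942 0.0575] yaw_y 78.2 F [-0.7 -0.4 -1. ] g 0.142 12.0 j6 -0.97
(0.4788, 0.2943, 0.0355) delta mm [ 1.2 -0.2 22. ]
```

{"api": "carry_out", "payload": {
  "motion": [0,0,16,0,0,0,0,6,0,0,0,0,0,0,0,0,0,0,0,35,0,0,0,0,35,0,0,-25,0,35,0,0,-55,0,40,0,0,-50,0,40,0,0,0,0,40]
}}

```text
time_s: 51.75
ee_pos: [0.4814, 0.2953, 0.1687]
tool_rot: [0.005, 0.102, 0.995, 0.002]
contact_force: [0.5, 0.9, -0.0]
grip_width: 0.403
grasp_force: 0.0
```

```bash
python3 -c "
from h import *
to((.648,-.068,.165))"
```

```text
t 51.75 p [0.4814 0.2953 0.1687] yaw_y 78.3 F [ 0.5  0.9 -0. ] g 0.403 0.0 j6 -0.97
(0.648, -0.068, 0.165) delta mm [-236.9 -321.9    3.9]
```

{"api": "carry_out", "payload": {
  "motion": [-24,-32,0,0,40,-24,-32,0,0,40,-24,-32,0,0,40,-24,-32,0,0,40,-24,-32,0,0,40,-24,-32,0,0,40,-24,-32,0,0,40,-24,-32,0,0,40,-24,-33,0,0,40,-23,-33,0,0,40,0,0,0,0,40,0,0,0,0,40]
}}

```text
time_s: 53.25
ee_pos: [0.6453, -0.0694, 0.1617]
tool_rot: [-0.002, 0.102, 0.995, 0.0]
contact_force: [0.2, 0.2, -0.8]
grip_width: 0.399
grasp_force: 0.0
```

```bash
python3 -c "
from h import *
im,d=grab('wrist')
m=(im.astype(int).min(2)>225).astype(np.uint8); m[:170]=0;m[235:]=0;m[:,:230]=0;m[:,330:]=0
v,u=np.nonzero(m);print(len(v),(u.min()+u.max())/2,(v.min()+v.max())/2)
print(pt('wrist',(u.min()+u.max())/2,(v.min()+v.max())/2,.081))
to((.648,-.068,.0875))"
```

```text
60 268.5 205.0
[ 0.63773782 -0.07767122  0.081     ]
t 53.3 p [ 0.6455 -0.0689  0.1621] yaw_y 78.3 F [-0.  -0.4  0.5] g 0.399 0.0 j6 -1.61
(0.648, -0.068, 0.0875) delta mm [-2.5  1.3 74.6]
```

```bash
python3 -c "
from h import *
q=np.load('/tmp/wrist.npz');P=np.array([pt('wrist',u,v) for v in range(150,240) for u in range(235,330)])
k=P[(P[:,2]>.075)&(P[:,2]<.106)];print(len(k),k.min(0),k.max(0),((k.min(0)+k.max(0))/2))"
```

```text
1590 [ 0.5947221  -0.07351482  0.07937997] [ 0.62678784 -0.03306164  0.10106695] [ 0.61075497 -0.05328823  0.09022346]
```

The last tin seems to have been knocked; measuring it fully.

```bash
python3 -c "
from h import *
P=np.array([pt('wrist',u,v) for v in range(60,240) for u in range(180,420)])
k=P[(P[:,2]>.07)&(P[:,2]<.11)&(P[:,0]>.53)];l=k[k[:,2]<.086];kn=k[k[:,2]>.093]
for a in(l,kn):print(len(a),a.min(0),a.max(0),(a.min(0)+a.max(0))/2, np.median(a[:,2]))
c=(l.min(0)+l.max(0))/2
to((c[0],c[1],.13))"
```

```text
1801 [ 0.58638391 -0.07351482  0.0739361 ] [ 0.62678784 -0.03306164  0.08587559] [ 0.60658588 -0.05328823  0.07990585] 0.08145712813508788
291 [ 0.59977524 -0.06023311  0.09315731] [ 0.61329208 -0.04670424  0.10106695] [ 0.60653366 -0.05346867  0.09711213] 0.09932514329501482
t 53.3 p [ 0.6455 -0.0689  0.1621] yaw_y 78.3 F [-0.  -0.4  0.5] g 0.399 0.0 j6 -1.61
(np.float64(0.6065858771850845), np.float64(-0.0532882255650271), 0.13) delta mm [41.2  7.3 32.2]
```

It was knocked, but it is still upright at (0.6065,-0.0535), lid at 0.081 and knob at 0.099. I'll grasp it there.

{"api": "carry_out", "payload": {
  "motion": [20,4,0,0,40,21,3,0,0,40,0,0,40,0,40,0,0,0,0,40,0,0,0,0,40]
}}

```text
time_s: 53.92
ee_pos: [0.6081, -0.0541, 0.1242]
tool_rot: [0.0, 0.102, 0.995, -0.0]
contact_force: [0.1, -0.5, 0.0]
grip_width: 0.402
grasp_force: 0.0
```

```bash
python3 -c "
from h import *
to((.6066,-.0533,.088))"
```

```text
t 53.92 p [ 0.6081 -0.0541  0.1242] yaw_y 78.3 F [ 0.1 -0.5  0. ] g 0.402 0.0 j6 -1.6
(0.6066, -0.0533, 0.088) delta mm [ 1.7  0.5 36.2]
```

{"api": "carry_out", "payload": {
  "motion": [1,0,22,0,40,0,0,13.5,0,40,0,0,0,0,40,0,0,0,0,5,0,0,0,0,0,0,0,0,0,0,0,0,0,0,0]
}}

```text
time_s: 54.8
ee_pos: [0.6074, -0.0546, 0.0886]
tool_rot: [0.001, 0.102, 0.995, -0.0]
contact_force: [-0.3, 0.7, 1.8]
grip_width: 0.144
grasp_force: 12.0
```

{"api": "carry_out", "payload": {
  "motion": [0,0,-20,0,0,0,0,-50,0,0,0,0,-10,0,0,0,0,0,0,0]
}}

```text
time_s: 55.3
ee_pos: [0.6076, -0.0547, 0.1694]
tool_rot: [0.001, 0.102, 0.995, -0.0]
contact_force: [-0.2, 0.3, -0.5]
grip_width: 0.144
grasp_force: 12.0
```

```bash
python3 -c "
from h import *
to((.4695,.2487,.16))"
```

```text
t 55.3 p [ 0.6076 -0.0547  0.1694] yaw_y 78.3 F [-0.2  0.3 -0.5] g 0.144 12.0 j6 -1.6
(0.4695, 0.2487, 0.16) delta mm [196.9 269.    8.8]
```

{"api": "carry_out", "payload": {
  "motion": [24,33,0,0,0,24,33,0,0,0,24,33,0,0,0,25,34,0,0,0,25,34,0,0,0,25,34,0,0,0,25,34,0,0,0,25,34,0,0,0,0,0,50,0,0,0,0,0,0,0,0,0,0,0,0]
}}

```text
time_s: 56.68
ee_pos: [0.4685, 0.2484, 0.1177]
tool_rot: [-0.001, 0.102, 0.995, -0.0]
contact_force: [-0.2, 0.1, -0.6]
grip_width: 0.142
grasp_force: 12.0
```

```bash
python3 -c "
from h import *
to((.4695,.2487,.0345))"
```

```text
t 56.67 p [0.4685 0.2484 0.1177] yaw_y 78.2 F [-0.2  0.1 -0.6] g 0.142 12.0 j6 -1.04
(0.4695, 0.2487, 0.0345) delta mm [-1.   0.6 83.2]
```

{"api": "carry_out", "payload": {
  "motion": [0,0,40,0,0,0,0,25,0,0,0,0,0,0,0,0,0,0,0,0]
}}

```text
time_s: 57.18
ee_pos: [0.4706, 0.2491, 0.0549]
tool_rot: [0.002, 0.103, 0.995, 0.001]
contact_force: [-0.4, -0.0, -0.0]
grip_width: 0.144
grasp_force: 12.0
```

```bash
python3 -c "
from h import *
to((.4695,.2487,.0345))"
```

```text
t 57.17 p [0.4706 0.2491 0.0549] yaw_y 78.2 F [-0.4 -0.  -0. ] g 0.144 12.0 j6 -1.04
(0.4695, 0.2487, 0.0345) delta mm [ 1.1 -0.7 20.4]
```

Then release, rise and back off for a measured check of the row.

{"api": "carry_out", "payload": {
  "motion": [0,0,14,0,0,0,0,6.5,0,0,0,0,0,0,0,0,0,0,0,35,0,0,0,0,35,0,0,-25,0,35,0,0,-55,0,40,20,-30,-40,0,0,20,-40,-40,0,0,0,-40,0,0,0,0,0,0,0,0,0,0,0,0,0]
}}

```text
time_s: 58.68
ee_pos: [0.4072, 0.1496, 0.1923]
tool_rot: [-0.0, 0.102, 0.995, 0.0]
contact_force: [0.5, 0.5, -0.3]
grip_width: 0.01
grasp_force: 0.0
```

```bash
cat > row.py <<'E'
from h import *
im,d=grab('top')
P=np.array([pt('top',u,v) for v in range(195,255) for u in range(130,220)])
im,d=grab('wrist')
W=np.array([pt('wrist',u,v) for v in range(0,420) for u in range(0,560) if d[v,u]>0])
m=np.array([.5305,.308]);yb=np.array([.204,.979]);xb=np.array([.979,-.204])
for n,A in(('top',P),('wrist',W)):
    r_=A[:,:2]-m; x=r_@xb;y=r_@yb
    k=(x>-.09)&(x<-.01)&(abs(y)<.11)&(A[:,2]>.036)&(A[:,2]<.05)
    print(n,k.sum())
    if k.sum()<4: continue
    ys=np.sort(y[k]); 
    for g in np.split(np.argsort(y[k]),np.where(np.diff(ys)>.01)[0]+1):
        if len(g)<3: continue
        print(len(g),'x out',x[k][g].mean().round(4),'y',y[k][g].mean().round(4),'ztop',A[k][g,2].max().round(4))
to((.472,.057,.06))
E
python3 row.py
```

```text
top 17
17 x out -0.0502 y 0.0699 ztop 0.0491
wrist 741
166 x out -0.0508 y -0.0707 ztop 0.0462
178 x out -0.0518 y -0.0242 ztop 0.0464
196 x out -0.0519 y 0.021 ztop 0.047
201 x out -0.0508 y 0.0682 ztop 0.0466
t 58.77 p [0.4071 0.15   0.192 ] yaw_y 78.3 F [0.4 1.1 0.4] g 0.004 0.0 j6 -1.21
(0.472, 0.057, 0.06) delta mm [-82.5 -77.9 131.9]
```

The row is right: 50 mm out, at y −71, −24, +21 and +68 mm, all upright. Last, the round key.

{"api": "carry_out", "payload": {
  "motion": [-26,-26,0,0,0,-27,-26,20,0,0,-27,-26,50,0,0,0,0,58,0,0,0,0,0,0,0,0,0,0,0,0]
}}

```text
time_s: 59.52
ee_pos: [0.4707, 0.0573, 0.0656]
tool_rot: [0.001, 0.102, 0.995, 0.0]
contact_force: [0.3, -0.3, -0.3]
grip_width: 0.005
grasp_force: 0.0
```

```bash
python3 -c "
from h import *
to((.472,.0575,.06),(.472,.0575,.0422))"
```

```text
t 59.52 p [0.4707 0.0573 0.0656] yaw_y 78.3 F [ 0.3 -0.3 -0.3] g 0.005 0.0 j6 -1.43
(0.472, 0.0575, 0.06) delta mm [-1.2  0.4  5.6]
(0.472, 0.0575, 0.0422) delta mm [ 0.  -0.  17.8]
```

{"api": "carry_out", "payload": {
  "motion": [-1,0,13,0,0,0,0,6,0,0,0,0,4,0,0,0,0,0.5,0,0,0,0,0,0,0,0,0,0,0,0]
}}

```text
time_s: 60.28
ee_pos: [0.472, 0.0568, 0.0431]
tool_rot: [0.001, 0.102, 0.995, 0.0]
contact_force: [-2.2, 0.6, 10.4]
grip_width: 0.006
grasp_force: 5.4
```

{"api": "carry_out", "payload": {
  "motion": [0,0,-25,0,0,20,0,-50,0,0,10,0,-50,0,0,0,0,0,0,0,0,0,0,0,0]
}}

```text
time_s: 60.9
ee_pos: [0.4408, 0.0626, 0.1655]
tool_rot: [-0.0, 0.102, 0.995, -0.0]
contact_force: [-0.1, 0.6, -1.1]
grip_width: 0.004
grasp_force: 0.0
```

```bash
python3 row.py
```

```text
top 61
15 x out -0.0504 y -0.0698 ztop 0.0482
11 x out -0.054 y -0.0225 ztop 0.0499
13 x out -0.0502 y 0.0226 ztop 0.0488
21 x out -0.0516 y 0.069 ztop 0.05
wrist 511
245 x out -0.0502 y -0.0715 ztop 0.0466
266 x out -0.0513 y -0.025 ztop 0.0464
t 61.0 p [0.44   0.0625 0.1642] yaw_y 78.3 F [0.3 0.1 1. ] g 0.005 0.0 j6 -1.42
(0.472, 0.057, 0.06) delta mm [-32.9   1.2 104.1]
```

```bash
python3 -c "
from cell import r
print(r.sign_off())"
```

```text
the job is handed in; nothing more can be done
None
```

I handed the job in at about 61 s: all four tins were weighed and stand upright in a row about 50 mm in front of the seed box, and every key was pressed fully down, one at a time and in the order asked; one tin got knocked aside on the pan after the record press, and I picked it up from there.

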